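Stow a light-sensitive pot in the one empty place of a dark dock

ROBOT

A 7-joint arm with a two-finger parallel gripper is mounted at the origin on a cart in front of the work surface, level with it; the furniture and walls round the work are solid. World frame = base frame: x ahead of the robot, y to its left, z up, the work surface at z = 0. Lengths are in m, angles in rad, forces in N, time in s.
With the tool pointing down it reaches from about 0.4 to 0.85 m from the base axis. Payload 10.4 kg.
Tool frame: the origin (TCP) lies at the centre of the arm's flange, where the gripper is bolted on; the fingertips stand 173 mm ahead of it and the grasp point (between the pads) lies 155 mm ahead of it (manip.nose_length is the distance from the TCP to the fingertips, in m); z points along the fingers, x is the direction in which the jaws open and shut, and the axes are right-handed (so a half turn about z gives the same grasp; the last joint's range is limited). The gripper opens to 85 mm and grips with 20 to 120 N. Pads are 22 mm wide; open, the fingers measure 114 mm over their backs; the gripper's body (76 mm by 85 mm) begins 54 mm behind the grasp point. The pads swing forward as they close: fully open they stand 13 mm farther back than shut.
Start: joints at [1.216, 0.332, -0.065, 1.46, 0.022, 1.35, -0.088], TCP at [0.204, -0.591, 0.405] pointing down, gripper open.
Joint ranges: [-2.6, 2.6], [-0.5, 2.12], [-1.47, 1.34], [0.16, 2.42], [-1.27, 4.41], [0.06, 2.06], [-2.6, 2.6]. Speed limits (rad/s): [2.22, 2.22, 2.79, 2.79, 3.14, 3.14, 3.14].

INTERFACE

Orientations are given as a unit quaternion [x, y, z, w].
In Python, from workcell import status, cams, order, manip gives the robot as it stands.
- The arm moves only by the tool servo_tool, never from a script. Its argument "motion" is a list that holds one entry, the list of rows, each a list of 6 numbers: the shift along the tool's x, y, z in units of 50 mm (1.0 is 50 mm), then the turn, a rotation vector about the tool's x, y, z in units of 5 degrees (1.0 is 5 degrees). In form: [[[x, y, z, ax, ay, az], ...]]. A call has 1 to 12 rows; each row shifts and turns the pose as measured when the row begins, along the tool's axes as they then stand; what a row does not reach is not made up. A row lasts 1/10 s, in which the tool goes at most 50 mm and 8.59 degrees, less where a joint would pass 70% of its speed; a pose out of reach is approached as far as the arm can. A call is refused whole if a number of a shift passes 1 or a number of a turn 1, either way. A call with a gripper value outside its range is refused whole. "jaw" is the closure in counts, from 0 (fully open) to 255 (shut), set as the call begins (left out, the last holds). The fingers move at their own pace and stop on an object; "force" is the grip in N (left out, the last holds). Time passes only in rows, so rows that do not move let the fingers close. It gives the time, the measured TCP pose, the force and the opening at its end, in the units of the state.
- status.get_obs(): the state, without advancing time (a new reading comes with each control period).
- cams.camera(name): name is "scene" or "top"; returns a dict with "color" (420x560x3 uint8, red, green, blue), "vertical_fov" (degrees; the focal length in pixels is half the picture's height over the tangent of half this angle, whatever the lens; pixels are square), "cx", "cy" (the principal point, pixels), "extrinsics" (4x4, takes a point from camera to world coordinates). Camera axes: x right, y down, z forward; pixel columns grow to the right and rows downward; lengths in m; the calibration is good to about 2 mm. A picture is of the moment at which its call begins. There is no depth.
- order.hand_in(): hands the job in, once; it reports no verdict.
The state is a dict: "clock": time; "joint_pos": joint angles; "joint_velocities": joint speeds; "tau": joint torques, N m; "position": TCP position; "ee_rot": TCP orientation; "ft_force": force on the tool from outside, world axes, zero at the start; "torque": the same for the moment, N m; "grip_width": opening from 0.0 (shut) to 1.0 (fully open).
Only numpy, scipy, OpenCV 4.12 (cv2) and the standard library are available. Lean on these libraries where they do the work, as an engineer would, in place of code of your own. Each camera call takes 0.05 s, during which the arm holds its last target.

TASK

The amber pot on the desk is light-sensitive: stow it in the one empty place of the dark dock, whose other four places already hold pots under their black sliding hoods. Press the blue knobs on the shut hoods to feel which place is empty (only there does the knob go right down, and it stays down), slide that hood, and no other, fully back, and stand the pot upright and fully home in its socket. Then pull the knob fully up again, slide the hood fully shut over the pot, and leave the cup, bottle and carton beside the pot where they stand.

Things in the scene. Friction and masses are not known exactly. Their poses are not given: they have to be found in the camera images.
- pot_mid (a point): centre (37.5 mm above its underside) of the amber pot to be stowed: a round amber glass pot, 40 mm in diameter, with a white screw lid 39 mm in diameter that makes up its top 14 mm; 75 mm high, about 70 g, standing upright on the desk among three other things at the right of the dock
- dock: dark dock: fixed white and grey block, 160 mm deep (x), 424 mm wide (y); origin at the centre of its underside on the desk, x to its back (away from the robot), y to its left, turned at most 0.2 rad. Its deck is 60 mm high, with five sockets in a row along y. Four hold an amber pot like the one outside; which is empty cannot be seen. A wall 38 mm high along the deck's front closes the hoods' fronts
- socket_1 (a point): centre of the mouth, at deck height, of the leftmost socket (80 mm from the next): round, 46 mm in diameter, 45 mm deep; axes as the dock's. A pot that is home stands 30 mm out of the deck. The front wall's inner face is 30 mm in front of this point
- hood_1 (a joint): black hood over socket 1: 0 = shut against the front wall (starts within 3 mm of it), 0.068 = fully back, m along the dock's +x. About 2 N of friction, stays where left. 60 mm long, 52 mm wide, roof 38 mm above the deck; open in front and below, so it passes over a pot; 28 mm between neighbours. Centred over the socket when shut
- knob_1 (a joint): round blue feeler knob on the middle of hood 1's roof, cap 26 mm wide, 15 mm high, on a stem: 0 = up (top 126 mm above the desk), 0.012 = fully down (top at 114 mm), m. About 3 N of friction, no spring, stays where left; starts 0 to 2 mm down. Over a pot it stops at about 4 mm; if it is lower its foot strikes a pot's lid, so the hood cannot shut over one
- socket_2 (a point): centre of the mouth, at deck height, of the second from left socket (80 mm from the next): round, 46 mm in diameter, 45 mm deep; axes as the dock's. A pot that is home stands 30 mm out of the deck. The front wall's inner face is 30 mm in front of this point
- hood_2 (a joint): black hood over socket 2: 0 = shut against the front wall (starts within 3 mm of it), 0.068 = fully back, m along the dock's +x. About 2 N of friction, stays where left. 60 mm long, 52 mm wide, roof 38 mm above the deck; open in front and below, so it passes over a pot; 28 mm between neighbours. Centred over the socket when shut
- knob_2 (a joint): round blue feeler knob on the middle of hood 2's roof, cap 26 mm wide, 15 mm high, on a stem: 0 = up (top 126 mm above the desk), 0.012 = fully down (top at 114 mm), m. About 3 N of friction, no spring, stays where left; starts 0 to 2 mm down. Over a pot it stops at about 4 mm; if it is lower its foot strikes a pot's lid, so the hood cannot shut over one
- socket_3 (a point): centre of the mouth, at deck height, of the middle socket (80 mm from the next): round, 46 mm in diameter, 45 mm deep; axes as the dock's. A pot that is home stands 30 mm out of the deck. The front wall's inner face is 30 mm in front of this point
- hood_3 (a joint): black hood over socket 3: 0 = shut against the front wall (starts within 3 mm of it), 0.068 = fully back, m along the dock's +x. About 2 N of friction, stays where left. 60 mm long, 52 mm wide, roof 38 mm above the deck; open in front and below, so it passes over a pot; 28 mm between neighbours. Centred over the socket when shut
- knob_3 (a joint): round blue feeler knob on the middle of hood 3's roof, cap 26 mm wide, 15 mm high, on a stem: 0 = up (top 126 mm above the desk), 0.012 = fully down (top at 114 mm), m. About 3 N of friction, no spring, stays where left; starts 0 to 2 mm down. Over a pot it stops at about 4 mm; if it is lower its foot strikes a pot's lid, so the hood cannot shut over one
- socket_4 (a point): centre of the mouth, at deck height, of the fourth from left socket (80 mm from the next): round, 46 mm in diameter, 45 mm deep; axes as the dock's. A pot that is home stands 30 mm out of the deck. The front wall's inner face is 30 mm in front of this point
- hood_4 (a joint): black hood over socket 4: 0 = shut against the front wall (starts within 3 mm of it), 0.068 = fully back, m along the dock's +x. About 2 N of friction, stays where left. 60 mm long, 52 mm wide, roof 38 mm above the deck; open in front and below, so it passes over a pot; 28 mm between neighbours. Centred over the socket when shut
- knob_4 (a joint): round blue feeler knob on the middle of hood 4's roof, cap 26 mm wide, 15 mm high, on a stem: 0 = up (top 126 mm above the desk), 0.012 = fully down (top at 114 mm), m. About 3 N of friction, no spring, stays where left; starts 0 to 2 mm down. Over a pot it stops at about 4 mm; if it is lower its foot strikes a pot's lid, so the hood cannot shut over one
- socket_5 (a point): centre of the mouth, at deck height, of the rightmost socket (80 mm from the next): round, 46 mm in diameter, 45 mm deep; axes as the dock's. A pot that is home stands 30 mm out of the deck. The front wall's inner face is 30 mm in front of this point
- hood_5 (a joint): black hood over socket 5: 0 = shut against the front wall (starts within 3 mm of it), 0.068 = fully back, m along the dock's +x. About 2 N of friction, stays where left. 60 mm long, 52 mm wide, roof 38 mm above the deck; open in front and below, so it passes over a pot; 28 mm between neighbours. Centred over the socket when shut
- knob_5 (a joint): round blue feeler knob on the middle of hood 5's roof, cap 26 mm wide, 15 mm high, on a stem: 0 = up (top 126 mm above the desk), 0.012 = fully down (top at 114 mm), m. About 3 N of friction, no spring, stays where left; starts 0 to 2 mm down. Over a pot it stops at about 4 mm; if it is lower its foot strikes a pot's lid, so the hood cannot shut over one
- red_lid_cup_mid (a point): half-way up a bystander: plastic sample cup with a red screw lid, 49 mm wide, 60 mm high
- red_cap_bottle_mid (a point): half-way up a bystander: small white bottle with a red cap, 48 mm wide, 104 mm high
- carton_mid (a point): half-way up a bystander: upright white reagent carton with a green foot, 55 x 55 mm, 95 mm high, faces along x and y to within 0.4 rad
- pot: the same pot; origin at the centre of its underside, z up through its lid
There are look-alikes about, which are no part of the job. What is shaped like the pot but purple or yellow is not meant.

How it is judged:
On the way, in this order (a step that is already met when the one before it is completed fails the run):
1. with all hoods shut, the knob over the empty place has been pressed fully down (value of joint any of knob_1, knob_2, knob_3, knob_4, knob_5 above 0.0095 m and value of joint each of hood_1, hood_2, hood_3, hood_4, hood_5 below 0.012 m), for 0.1 s.
2. the hood of the empty place is slid fully back, all others shut (((value of joint hood_1 above 0.06 m and value of joint knob_1 above 0.0095 m and value of joint each of hood_2, hood_3, hood_4, hood_5 below 0.012 m) or (value of joint hood_2 above 0.06 m and value of joint knob_2 above 0.0095 m and value of joint each of hood_1, hood_3, hood_4, hood_5 below 0.012 m) or (value of joint hood_3 above 0.06 m and value of joint knob_3 above 0.0095 m and value of joint each of hood_1, hood_2, hood_4, hood_5 below 0.012 m) or (value of joint hood_4 above 0.06 m and value of joint knob_4 above 0.0095 m and value of joint each of hood_1, hood_2, hood_3, hood_5 below 0.012 m) or (value of joint hood_5 above 0.06 m and value of joint knob_5 above 0.0095 m and value of joint each of hood_1, hood_2, hood_3, hood_4 below 0.012 m))), for 0.1 s.
3. the pot stands upright and fully home in the opened socket ((((horizontal distance between pot_mid and socket_1 below 0.008 m and z of pot_mid in the frame of socket_1 below -0.003 m and angle between pot_mid's own z axis and vertical below 0.12 rad) and value of joint hood_1 above 0.05 m) or ((horizontal distance between pot_mid and socket_2 below 0.008 m and z of pot_mid in the frame of socket_2 below -0.003 m and angle between pot_mid's own z axis and vertical below 0.12 rad) and value of joint hood_2 above 0.05 m) or ((horizontal distance between pot_mid and socket_3 below 0.008 m and z of pot_mid in the frame of socket_3 below -0.003 m and angle between pot_mid's own z axis and vertical below 0.12 rad) and value of joint hood_3 above 0.05 m) or ((horizontal distance between pot_mid and socket_4 below 0.008 m and z of pot_mid in the frame of socket_4 below -0.003 m and angle between pot_mid's own z axis and vertical below 0.12 rad) and value of joint hood_4 above 0.05 m) or ((horizontal distance between pot_mid and socket_5 below 0.008 m and z of pot_mid in the frame of socket_5 below -0.003 m and angle between pot_mid's own z axis and vertical below 0.12 rad) and value of joint hood_5 above 0.05 m))), for 0.1 s.
At the end, for the whole second after the job is handed in: the pot stands upright (within 0.12 rad) and fully home in the formerly empty socket (its centre within 8 mm of the socket's axis and at least 3 mm below the deck), at rest; the hood over it is shut to within 5 mm and its knob up to within 4.5 mm; the other hoods are shut (within 12 mm) ((((horizontal distance between pot_mid and socket_1 below 0.008 m and z of pot_mid in the frame of socket_1 below -0.003 m and angle between pot_mid's own z axis and vertical below 0.12 rad) and value of joint hood_1 below 0.005 m and value of joint knob_1 below 0.0045 m) or ((horizontal distance between pot_mid and socket_2 below 0.008 m and z of pot_mid in the frame of socket_2 below -0.003 m and angle between pot_mid's own z axis and vertical below 0.12 rad) and value of joint hood_2 below 0.005 m and value of joint knob_2 below 0.0045 m) or ((horizontal distance between pot_mid and socket_3 below 0.008 m and z of pot_mid in the frame of socket_3 below -0.003 m and angle between pot_mid's own z axis and vertical below 0.12 rad) and value of joint hood_3 below 0.005 m and value of joint knob_3 below 0.0045 m) or ((horizontal distance between pot_mid and socket_4 below 0.008 m and z of pot_mid in the frame of socket_4 below -0.003 m and angle between pot_mid's own z axis and vertical below 0.12 rad) and value of joint hood_4 below 0.005 m and value of joint knob_4 below 0.0045 m) or ((horizontal distance between pot_mid and socket_5 below 0.008 m and z of pot_mid in the frame of socket_5 below -0.003 m and angle between pot_mid's own z axis and vertical below 0.12 rad) and value of joint hood_5 below 0.005 m and value of joint knob_5 below 0.0045 m)) and value of joint each of hood_1, hood_2, hood_3, hood_4, hood_5 below 0.012 m and linear speed of pot below 0.02 m/s); the robot touches nothing.
It fails at once if a hood is slid open more than 12 mm although its knob has not gone fully down (so the place is taken or was not felt first) and the pot has not been put there ((value of joint hood_1 above 0.012 m and value of joint knob_1 below 0.007 m and not (horizontal distance between pot_mid and socket_1 below 0.02 m and z of pot_mid in the frame of socket_1 below 0.01 m)) or (value of joint hood_2 above 0.012 m and value of joint knob_2 below 0.007 m and not (horizontal distance between pot_mid and socket_2 below 0.02 m and z of pot_mid in the frame of socket_2 below 0.01 m)) or (value of joint hood_3 above 0.012 m and value of joint knob_3 below 0.007 m and not (horizontal distance between pot_mid and socket_3 below 0.02 m and z of pot_mid in the frame of socket_3 below 0.01 m)) or (value of joint hood_4 above 0.012 m and value of joint knob_4 below 0.007 m and not (horizontal distance between pot_mid and socket_4 below 0.02 m and z of pot_mid in the frame of socket_4 below 0.01 m)) or (value of joint hood_5 above 0.012 m and value of joint knob_5 below 0.007 m and not (horizontal distance between pot_mid and socket_5 below 0.02 m and z of pot_mid in the frame of socket_5 below 0.01 m))).
It fails at once if the cup, bottle or carton beside the pot is moved more than 25 mm or tipped ((distance of red_lid_cup_mid from where it was at the start of the episode above 0.025 m or angle between red_lid_cup_mid's own z axis and vertical above 0.4 rad) or (distance of red_cap_bottle_mid from where it was at the start of the episode above 0.025 m or angle between red_cap_bottle_mid's own z axis and vertical above 0.4 rad) or (distance of carton_mid from where it was at the start of the episode above 0.025 m or angle between carton_mid's own z axis and vertical above 0.4 rad)).
It also fails if it takes over 72 s, if anything falls off the work surface, if the arm or the gripper's body presses on something with over 40 N, if the wrist force passes 120 N, or if a joint passes its speed limit or range.

## Working session

There is one attempt and no reset: what is moved stays moved. The work goes in short steps, Python scripts to look and compute and a tool call to move; the robot and the scene stay as the last step left them, time stands still between calls to the robot, and variables do not carry over. Pictures are saved under pics/ and viewed, and the job is handed in when it is done.

Besides the shell and the picture viewer there is one more tool, called after "Request:" by a JSON object that holds its "fn" and its "kwargs", one argument or row to a line. servo_tool: Moves the arm, as the interface text tells. Its arguments: {"type":"object","properties":{"motion":{"type":"array","items":{"type":"array","items":{"type":"array","items":{"type":"number"}}}},"jaw":{"type":"number"},"force":{"type":"number"}},"required":["motion"]}

```bash
ls; mkdir -p pics; python3 - <<'E'
from workcell import status,cams,manip
import cv2
o=status.get_obs(); print({k:(o[k]) for k in o}); print(manip.nose_length)
for n in("scene","top"):
    c=cams.camera(n); cv2.imwrite(f"pics/{n}0.png",c["color"][:,:,::-1]); print(n,c["vertical_fov"],c["cx"],c["cy"],c["extrinsics"])
E
```

```text
pics
{'clock': 0.0, 'joint_pos': array([ 1.21639036,  0.33283547, -0.06468563,  1.46093802,  0.02160415,
        1.34990097, -0.08851609]), 'joint_velocities': array([-7.28886904e-04, -2.87296565e-04, -1.18148023e-04, -1.24836679e-03,
       -4.05384742e-04,  4.15781264e-04, -3.55666732e-05]), 'tau': array([-5.37071319e-04, -6.25451016e+01,  4.81787429e-02, -3.91608238e+01,
        1.58715929e-02,  9.89404827e-03, -3.84815132e-05]), 'position': array([ 0.20354852, -0.59078449,  0.40394003]), 'ee_rot': array([ 8.14169196e-01, -5.80627281e-01, -5.85020383e-04, -3.71755837e-04]), 'ft_force': array([-0.95182203, -0.2415034 , -0.22040623]), 'torque': array([-0.03956849, -0.0143897 ,  0.02049028]), 'grip_width': 1.0032597843790165}
0.1734
scene 44.04294697742946 279.08173633051723 212.4820884746154 [[ 0.99888333 -0.02735925  0.03851704  0.44793039]
 [-0.04584801 -0.75812969  0.65049007 -1.01019813]
 [ 0.01140399 -0.65152962 -0.75853748  1.2241928 ]
 [ 0.          0.          0.          1.        ]]
top 52.69108282211825 282.43492908263846 215.371712620263 [[-0.00524945 -0.9921107   0.12525493  0.36288151]
 [-0.99972681  0.00805965  0.02193964 -0.07952142]
 [-0.02277606 -0.12510554 -0.99188198  1.06985162]
 [ 0.          0.          0.          1.        ]]
```

View pics/scene0.png

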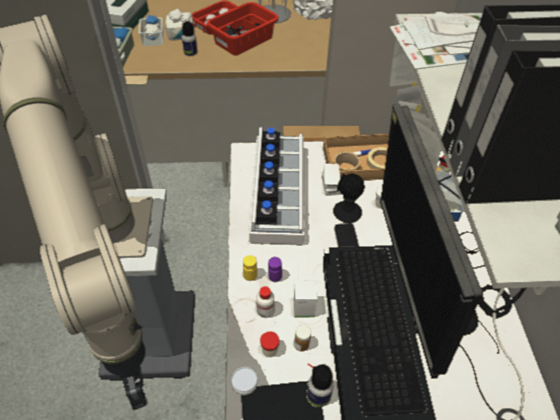

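View pics/top0.png

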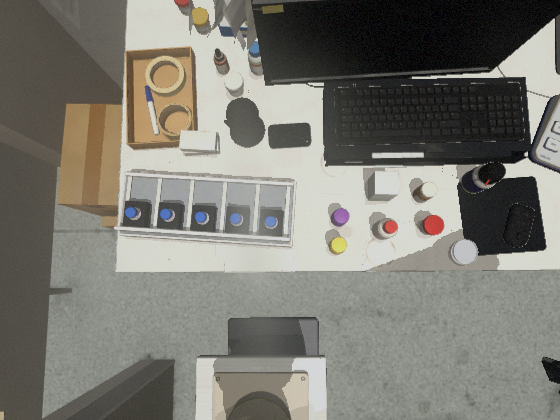

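```bash
cat > h.py <<'E'
import numpy as np,cv2
from workcell import status,cams
from scipy.spatial.transform import Rotation as R
def get(n):
    c=cams.camera(n); return c
def ray(c,u,v):
    f=c["color"].shape[0]/2/np.tan(np.radians(c["vertical_fov"])/2)
    E=np.array(c["extrinsics"]); d=E[:3,:3]@np.array([(u-c["cx"])/f,(v-c["cy"])/f,1]); return E[:3,3],d/np.linalg.norm(d)
def atz(c,u,v,z):
    o,d=ray(c,u,v); return o+d*(z-o[2])/d[2]
def proj(c,p):
    f=c["color"].shape[0]/2/np.tan(np.radians(c["vertical_fov"])/2)
    E=np.array(c["extrinsics"]); q=E[:3,:3].T@(np.array(p)-E[:3,3]); return np.array([c["cx"]+f*q[0]/q[2],c["cy"]+f*q[1]/q[2]])
def tri(c1,p1,c2,p2):
    o1,d1=ray(c1,*p1);o2,d2=ray(c2,*p2)
    A=np.stack([d1,-d2],1);s=np.linalg.lstsq(A,o2-o1,rcond=None)[0]
    a=o1+d1*s[0];b=o2+d2*s[1];return (a+b)/2,np.linalg.norm(a-b)
def blobs(c,lo,hi,mn=15):
    h=cv2.cvtColor(c["color"],cv2.COLOR_RGB2HSV);m=cv2.inRange(h,lo,hi)
    n,l,s,ce=cv2.connectedComponentsWithStats(m)
    return [(ce[i].round(1),s[i][4],s[i][:4]) for i in range(1,n) if s[i][4]>=mn]
E
python3 - <<'E'
from h import *
a=get("scene");b=get("top")
for c,n in((a,"scene"),(b,"top")):
    print(n)
    for x in blobs(c,(105,130,60),(125,255,255)): print(x)
def crop(c,x0,y0,x1,y1,k): return cv2.resize(c["color"][y0:y1,x0:x1,::-1],None,fx=k,fy=k,interpolation=cv2.INTER_CUBIC)
cv2.imwrite("pics/c_top.png",crop(b,320,150,520,280,4))
cv2.imwrite("pics/c_scene.png",crop(a,220,240,360,390,4))
cv2.imwrite("pics/d_top.png",crop(b,110,160,310,260,4))
cv2.imwrite("pics/d_scene.png",crop(a,235,115,335,250,4))
E
```

```text
scene
(array([270.7, 130.8]), np.int32(41), array([267, 128,   8,   7], dtype=int32))
(array([269.8, 146.9]), np.int32(65), array([265, 143,  10,   9], dtype=int32))
(array([364.2, 151.9]), np.int32(16), array([362, 151,   6,   3], dtype=int32))
(array([268.6, 164.6]), np.int32(68), array([264, 161,  10,   9], dtype=int32))
(array([268.1, 183.8]), np.int32(67), array([264, 180,   9,   9], dtype=int32))
(array([266.4, 203.9]), np.int32(74), array([262, 200,  10,   9], dtype=int32))
(array([455.8, 215.7]), np.int32(42), array([452, 213,   8,   8], dtype=int32))
top
(array([130.2, 212. ]), np.int32(85), array([125, 207,  11,  11], dtype=int32))
(array([164.9, 213.5]), np.int32(83), array([160, 209,  11,  10], dtype=int32))
(array([199.6, 216.3]), np.int32(81), array([195, 212,  10,  10], dtype=int32))
```

View pics/c_top.png

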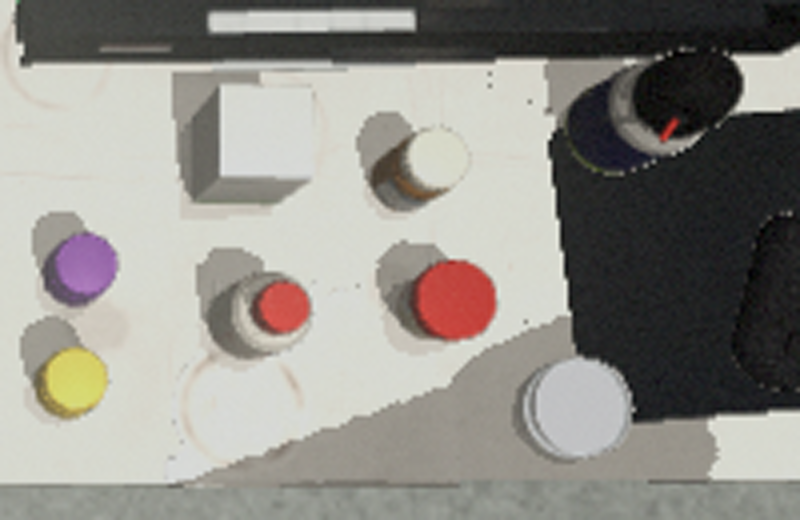

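View pics/c_scene.png

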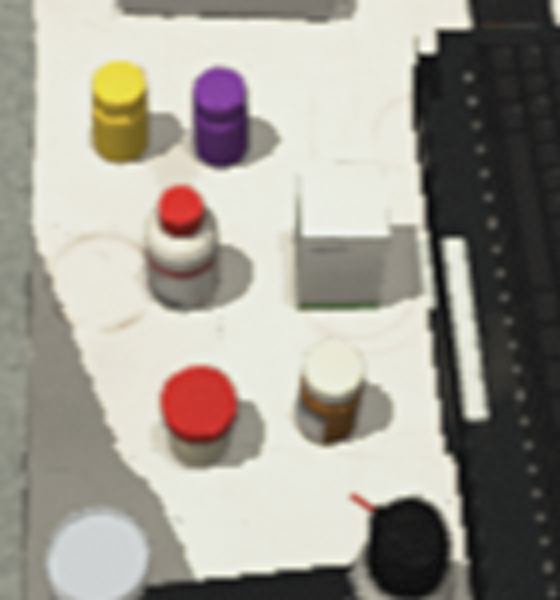

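View pics/d_top.png

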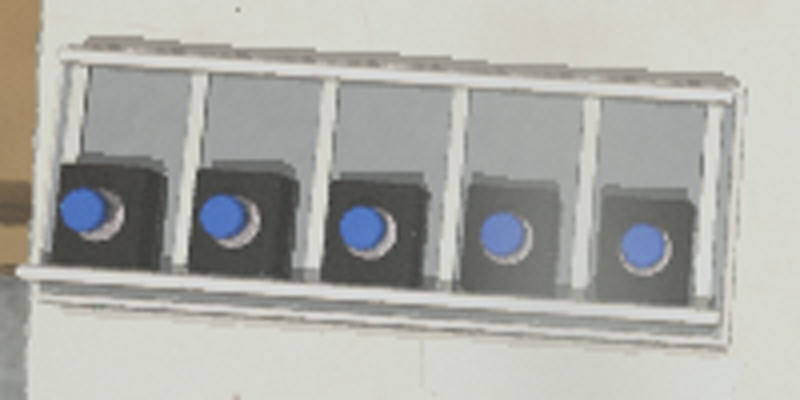

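View pics/d_scene.png

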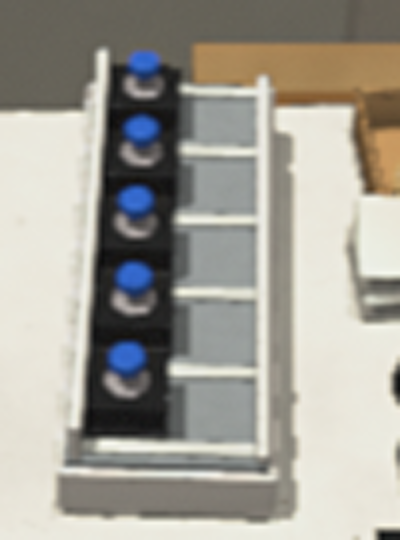

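```bash
python3 - <<'E'
from h import *
a=get("scene");b=get("top")
kt=[(130.5,213),(165.3,214.3),(200.3,217.1),(235.6,219.2),(271.3,221.3)]
ks=[(271.1,130.4),(270.3,146.3),(268.7,164.3),(268.3,183.6),(266.7,203.8)]
P=[]
for s,t in zip(ks,kt):
    p,e=tri(a,s,b,t); q=atz(b,*t,.125); q2=atz(a,*s,.124);P.append((q+q2)/2);print("knob",p.round(4),round(e,4),q.round(4),q2.round(4))
P=np.array(P);d=P[0]-P[4];print("pitch",np.linalg.norm(d)/4,"yaw",np.arctan2(-d[0],d[1]))
def T(u,v):return (320+u/4,150+v/4)
def S(u,v):return (220+u/4,240+v/4)
for n,t,s,z in (("pot",(435,158),(332,368),.075),("cup",(455,300),(199,400),.06),("bottle",(284,307),(180,208),.104),("carton",(266,132),(345,205),.095),("yellow",(74,380),(120,82),.075),("purple",(84,264),(219,88),.075)):
    print(n,atz(b,*T(*t),z).round(4),atz(a,*S(*s),z).round(4))
for u,v in((221,84),(313,86),(219,176),(310,182)): print("carton cor",atz(b,*T(u,v),.095).round(4))
print("monitor/kbd front",atz(b,390,166,.02),"blackbottle",atz(b,488,172,.15), "dock corners")
for u,v in((62,50),(735,90)): print(atz(b,110+u/4,160+v/4,.075).round(4))
for u,v in((20,272),(720,318)): print(atz(b,110+u/4,160+v/4,.098).round(4))
E
```

```text
knob [0.4927 0.2882 0.1196] 0.0031 [0.4904 0.2858 0.125 ] [0.494  0.2835 0.124 ]
knob [0.4878 0.2066 0.1246] 0.002 [0.4868 0.2063 0.125 ] [0.4888 0.2076 0.124 ]
knob [0.4805 0.127  0.1238] 0.0012 [0.4798 0.1267 0.125 ] [0.4811 0.127  0.124 ]
knob [0.476  0.0473 0.1222] 0.0027 [0.4744 0.0468 0.125 ] [0.4773 0.046  0.124 ]
knob [ 0.4696 -0.0335  0.1243] 0.0012 [ 0.469  -0.0336  0.125 ] [ 0.4702 -0.0331  0.124 ]
pitch 0.07969403542935788 yaw -0.07103058531786559
pot [ 0.5474 -0.4039  0.075 ] [ 0.5469 -0.4105  0.075 ]
cup [ 0.4644 -0.4165  0.06  ] [ 0.4655 -0.4208  0.06  ]
bottle [ 0.4567 -0.3051  0.104 ] [ 0.4574 -0.3114  0.104 ]
carton [ 0.5599 -0.3006  0.095 ] [ 0.5621 -0.3076  0.095 ]
yellow [ 0.4176 -0.1882  0.075 ] [ 0.4199 -0.1927  0.075 ]
purple [ 0.4859 -0.1956  0.075 ] [ 0.4865 -0.2001  0.075 ]
carton cor [ 0.5887 -0.2754  0.095 ]
carton cor [ 0.587  -0.3288  0.095 ]
carton cor [ 0.5342 -0.2725  0.095 ]
carton cor [ 0.5302 -0.3249  0.095 ]
monitor/kbd front [ 0.61857323 -0.32790404  0.02      ] blackbottle [ 0.57115196 -0.51013688  0.15      ] dock corners
[0.596  0.3213 0.075 ]
[ 0.5674 -0.0849  0.075 ]
[0.4592 0.3312 0.098 ]
[ 0.4297 -0.0751  0.098 ]
```

```bash
cat >> h.py <<'E'
YAW=-0.071
dx=np.array([np.cos(YAW),np.sin(YAW),0]);dy=np.array([-np.sin(YAW),np.cos(YAW),0])
K3=np.array([0.4812,0.1263,0])
def knob(i): return K3+(3-i)*0.08*dy
def st():
    o=status.get_obs();r=R.from_quat(o["ee_rot"]);x=r.as_matrix()[:,0];z=r.as_matrix()[:,2]
    print("t",round(o["clock"],2),"pos",o["position"].round(4),"yawx",np.degrees(np.arctan2(x[1],x[0])).round(2),"tiltz",z.round(4),"F",o["ft_force"].round(2),"grip",round(o["grip_width"],3),"j",o["joint_pos"].round(2));return o
TY=np.degrees(YAW)-90
def plan(p,yaw=TY,mm=48,deg=5,n=None):
    o=st();r0=R.from_quat(o["ee_rot"]);p0=o["position"]
    y=np.radians(yaw);x=np.array([np.cos(y),np.sin(y),0]);z=np.array([0,0,-1.]);M=np.stack([x,np.cross(z,x),z],1)
    rv=(r0.inv()*R.from_matrix(M)).as_rotvec();ang=np.degrees(np.linalg.norm(rv));p=np.array(p,float);D=np.linalg.norm(p-p0)
    nt=max(1,int(np.ceil(D/(mm/1000)))) if n is None else n;nr=max(1,int(np.ceil(ang/deg)))
    print("dist",round(D,4),"ang",round(ang,2),"rows",nt,nr)
    for k in range(max(nt,nr)):
        f=min(1,k/nr);r=r0*R.from_rotvec(rv*f)
        s=r.inv().apply((p-p0)/nt)/.05 if k<nt else np.zeros(3)
        t=np.degrees(rv/nr)/5 if k<nr else np.zeros(3)
        print(k,list(map(float,np.r_[s,t].round(2))))
E
python3 - <<'E'
from h import *
for i in range(1,6):print(i,knob(i).round(4))
plan([*knob(5)[:2],.34])
E
```

```text
1 [0.4926 0.2859 0.    ]
2 [0.4869 0.2061 0.    ]
3 [0.4812 0.1263 0.    ]
4 [0.4755 0.0465 0.    ]
5 [ 0.4698 -0.0333  0.    ]
t 0.3 pos [ 0.2036 -0.5909  0.4045] yawx -70.99 tiltz [-2.e-04  4.e-04 -1.e+00] F [ 0.11 -0.99  0.57] grip 0.999 j [ 1.22  0.33 -0.06  1.46  0.02  1.35 -0.09]
dist 0.6212 ang 23.08 rows 13 5
0 [-0.68, -0.67, 0.1, 0.0, 0.0, 0.92]
1 [-0.73, -0.61, 0.1, 0.0, 0.0, 0.92]
2 [-0.78, -0.55, 0.1, 0.0, 0.0, 0.92]
3 [-0.82, -0.49, 0.1, 0.0, 0.0, 0.92]
4 [-0.85, -0.42, 0.1, 0.0, 0.0, 0.92]
5 [-0.88, -0.35, 0.1, 0.0, 0.0, 0.0]
6 [-0.88, -0.35, 0.1, 0.0, 0.0, 0.0]
7 [-0.88, -0.35, 0.1, 0.0, 0.0, 0.0]
8 [-0.88, -0.35, 0.1, 0.0, 0.0, 0.0]
9 [-0.88, -0.35, 0.1, 0.0, 0.0, 0.0]
10 [-0.88, -0.35, 0.1, 0.0, 0.0, 0.0]
11 [-0.88, -0.35, 0.1, 0.0, 0.0, 0.0]
12 [-0.88, -0.35, 0.1, 0.0, 0.0, 0.0]
```

Candidates (top view): amber pot with white lid at (429,189) is the target. Rejected: purple pot (341,216), yellow pot (338,245), red-capped bottle (390,227), red-lid cup (434,225), white jar (463,252), dark bottle (488,172). The close crop showed the amber glass under a white lid.

Request:
{"fn": "servo_tool", "kwargs": {
  "motion": [
    [[-0.68, -0.67, 0.0, 0, 0, 0.92], [-0.73, -0.61, 0.0, 0, 0, 0.92], [-0.78, -0.55, 0.0, 0, 0, 0.92], [-0.82, -0.49, 0.0, 0, 0, 0.92], [-0.85, -0.42, 0.0, 0, 0, 0.92], [-0.88, -0.35, 0.05, 0, 0, 0], [-0.88, -0.35, 0.05, 0, 0, 0], [-0.88, -0.35, 0.1, 0, 0, 0], [-0.88, -0.35, 0.1, 0, 0, 0], [-0.88, -0.35, 0.1, 0, 0, 0]]
  ],
  "jaw": 255,
  "force": 30
}}

```text
clock: 1.3
position: [0.417, -0.1543, 0.3828]
ee_rot: [-0.671, 0.741, -0.002, -0.001]
ft_force: [2.9, -0.7, 0.0]
grip_width: -0.002
```

```bash
python3 -c "
from h import *
plan([*knob(5)[:2],.34])"
```

```text
t 1.3 pos [ 0.417  -0.1543  0.3828] yawx -95.66 tiltz [ 6.0e-04 -4.5e-03 -1.0e+00] F [ 2.9  -0.69  0.04] grip -0.002 j [ 0.72 -0.03 -0.46  1.92 -0.01  1.25 -1.4 ]
dist 0.1388 ang 1.61 rows 3 1
0 [-0.84, -0.27, 0.28, -0.01, -0.05, -0.32]
1 [-0.83, -0.29, 0.29, 0.0, 0.0, 0.0]
2 [-0.83, -0.29, 0.29, 0.0, 0.0, 0.0]
```

Request:
{"fn": "servo_tool", "kwargs": {
  "motion": [
    [[-0.84, -0.28, 0.25, 0, -0.05, -0.32], [-0.83, -0.29, 0.25, 0, 0, 0], [-0.7, -0.29, 0.25, 0, 0, 0], [0, 0, 0, 0, 0, 0], [0, 0, 0, 0, 0, 0]]
  ]
}}

```text
clock: 1.8
position: [0.472, -0.0276, 0.3447]
ee_rot: [-0.686, 0.728, -0.001, 0.002]
ft_force: [0.3, -1.0, 0.2]
grip_width: 0.001
```

```bash
python3 -c "
from h import *
plan([*knob(5)[:2],.304],mm=20)
b=get('top');cv2.imwrite('pics/t1.png',cv2.resize(b['color'][150:270,105:315,::-1],None,fx=3,fy=3))"
```

```text
t 1.8 pos [ 0.472  -0.0276  0.3447] yawx -93.41 tiltz [ 4.4e-03  8.0e-04 -1.0e+00] F [ 0.26 -1.02  0.24] grip 0.001 j [ 0.56  0.08 -0.62  1.9   0.05  1.17 -1.71]
dist 0.0411 ang 0.7 rows 3 1
0 [0.04, 0.01, 0.27, -0.05, 0.01, 0.13]
1 [0.04, 0.01, 0.27, 0.0, 0.0, 0.0]
2 [0.04, 0.01, 0.27, 0.0, 0.0, 0.0]
```

View pics/t1.png

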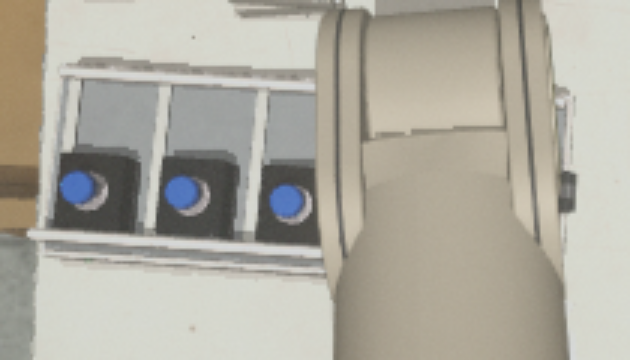

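Request:
{"fn": "servo_tool", "kwargs": {
  "motion": [
    [[0.05, 0.02, 0.27, -0.05, 0, 0.13], [0.05, 0.02, 0.27, 0, 0, 0], [0.02, 0.01, 0.25, 0, 0, 0], [0, 0, 0, 0, 0, 0]]
  ]
}}

```text
clock: 2.25
position: [0.4678, -0.0375, 0.3018]
ee_rot: [-0.679, 0.734, -0.0, -0.0]
ft_force: [0.3, -0.2, -0.5]
grip_width: 0.005
```

```bash
python3 -c "
from h import *
plan([*knob(5)[:2],.294],mm=3)
b=get('scene');cv2.imwrite('pics/s1.png',cv2.resize(b['color'][100:250,200:400,::-1],None,fx=4,fy=4))"
```

```text
t 2.25 pos [ 0.4678 -0.0375  0.3018] yawx -94.49 tiltz [-4.e-04 -4.e-04 -1.e+00] F [ 0.3  -0.16 -0.49] grip 0.005 j [ 0.56  0.12 -0.61  1.96  0.08  1.08 -1.73]
dist 0.0091 ang 0.42 rows 4 1
0 [-0.02, -0.01, 0.04, 0.0, -0.0, -0.08]
1 [-0.02, -0.01, 0.04, 0.0, 0.0, 0.0]
2 [-0.02, -0.01, 0.04, 0.0, 0.0, 0.0]
3 [-0.02, -0.01, 0.04, 0.0, 0.0, 0.0]
```

View pics/s1.png

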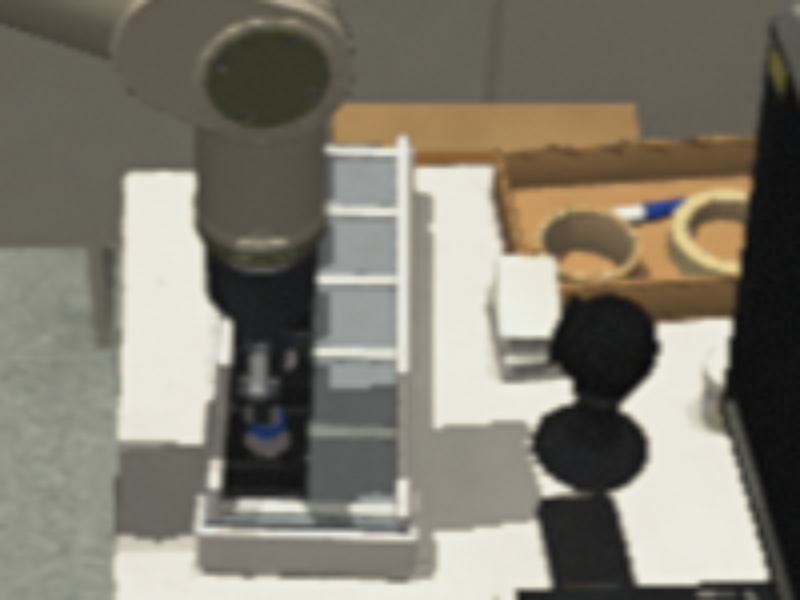

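Request:
{"fn": "servo_tool", "kwargs": {
  "motion": [
    [[-0.04, -0.02, 0.05, 0, 0, 0], [-0.02, -0.01, 0.05, 0, 0, 0], [0, 0, 0.05, 0, 0, 0], [0, 0, 0.05, 0, 0, 0]]
  ]
}}

```text
clock: 2.7
position: [0.4703, -0.0346, 0.2932]
ee_rot: [-0.679, 0.734, -0.001, 0.0]
ft_force: [-2.3, -0.7, 3.2]
grip_width: 0.003
```

Request:
{"fn": "servo_tool", "kwargs": {
  "motion": [
    [[0, 0, 0.04, 0, 0, 0], [0, 0, 0.04, 0, 0, 0]]
  ]
}}

```text
clock: 2.9
position: [0.4703, -0.0346, 0.2891]
ee_rot: [-0.679, 0.734, -0.001, 0.0]
ft_force: [-2.2, -0.1, 3.0]
grip_width: 0.0
```

Request:
{"fn": "servo_tool", "kwargs": {
  "motion": [
    [[0, 0, 0.04, 0, 0, 0], [0, 0, 0.04, 0, 0, 0], [0, 0, 0.04, 0, 0, 0]]
  ]
}}

```text
clock: 3.2
position: [0.4733, -0.0346, 0.2872]
ee_rot: [-0.679, 0.734, -0.005, 0.003]
ft_force: [-1.6, -0.4, 19.2]
grip_width: -0.001
```

Request:
{"fn": "servo_tool", "kwargs": {
  "motion": [
    [[0, 0, 0, 0, 0, 0], [0, 0, -0.3, 0, 0, 0], [0, 0, -0.5, 0, 0, 0], [0, 0, -0.5, 0, 0, 0], [0, 0, 0, 0, 0, 0]]
  ],
  "jaw": 100
}}

```text
clock: 3.7
position: [0.4734, -0.034, 0.3545]
ee_rot: [-0.679, 0.734, -0.006, 0.005]
ft_force: [0.7, 0.6, 0.3]
grip_width: 0.606
```

```bash
python3 -c "
from h import *
plan([*knob(5)[:2],.30],mm=25)
b=get('scene');cv2.imwrite('pics/s2.png',cv2.resize(b['color'][140:250,220:340,::-1],None,fx=5,fy=5))"
```

```text
t 3.7 pos [ 0.4734 -0.034   0.3545] yawx -94.49 tiltz [ 0.0155 -0.0022 -0.9999] F [0.67 0.57 0.32] grip 0.606 j [ 0.57  0.07 -0.61  1.89  0.05  1.18 -1.71]
dist 0.0546 ang 0.99 rows 3 1
0 [-0.0, 0.03, 0.36, -0.18, -0.01, -0.08]
1 [-0.0, 0.02, 0.36, 0.0, 0.0, 0.0]
2 [-0.0, 0.02, 0.36, 0.0, 0.0, 0.0]
```

View pics/s2.png

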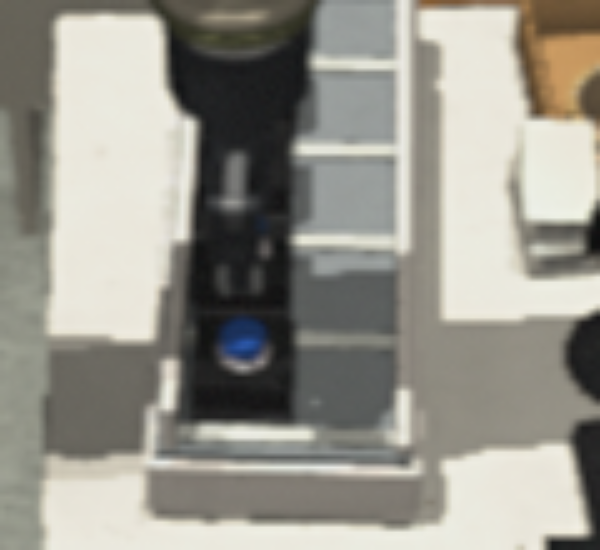

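```bash
python3 -c "
from h import *
a=get('scene');print(blobs(a,(105,130,60),(125,255,255)));
for u,v in ((268.6,207),(268.6,207.5)):print(atz(a,u,v,.113))
plan([*knob(5)[:2],.276],mm=25)"
```

```text
[(array([364.1, 151.9]), np.int32(15), array([362, 151,   6,   3], dtype=int32)), (array([268.1, 207.1]), np.int32(56), array([264, 204,   9,   8], dtype=int32)), (array([455.8, 215.7]), np.int32(42), array([452, 213,   8,   8], dtype=int32))]
[ 0.47547864 -0.03566106  0.113     ]
[ 0.47541676 -0.03755166  0.113     ]
t 3.8 pos [ 0.4725 -0.0342  0.3518] yawx -94.49 tiltz [ 0.0115 -0.0018 -0.9999] F [0.27 0.03 0.6 ] grip 0.611 j [ 0.57  0.07 -0.61  1.89  0.05  1.18 -1.71]
dist 0.0758 ang 0.79 rows 4 1
0 [-0.0, 0.02, 0.38, -0.13, -0.01, -0.09]
1 [-0.0, 0.01, 0.38, 0.0, 0.0, 0.0]
2 [-0.0, 0.01, 0.38, 0.0, 0.0, 0.0]
3 [-0.0, 0.01, 0.38, 0.0, 0.0, 0.0]
```

Request:
{"fn": "servo_tool", "kwargs": {
  "motion": [
    [[0, 0, 0.38, -0.13, 0, -0.08], [0, 0, 0.38, 0, 0, 0], [0, 0, 0.38, 0, 0, 0], [0, 0, 0.25, 0, 0, 0], [0, 0, 0, 0, 0, 0]]
  ]
}}

```text
clock: 4.3
position: [0.4706, -0.0341, 0.2724]
ee_rot: [-0.682, 0.731, 0.003, -0.003]
ft_force: [0.5, -0.1, 0.3]
grip_width: 0.61
```

```bash
python3 -c "
from h import *
plan([.473,-.0335,.2755],mm=25)
b=get('scene');cv2.imwrite('pics/s3.png',cv2.resize(b['color'][140:250,220:340,::-1],None,fx=5,fy=5))"
```

```text
t 4.3 pos [ 0.4706 -0.0341  0.2724] yawx -93.99 tiltz [-0.0082  0.001  -1.    ] F [ 0.53 -0.09  0.32] grip 0.61 j [ 0.55  0.17 -0.61  1.98  0.11  1.03 -1.76]
dist 0.004 ang 0.48 rows 1 1
0 [-0.02, -0.05, -0.06, 0.1, 0.0, 0.02]
```

View pics/s3.png

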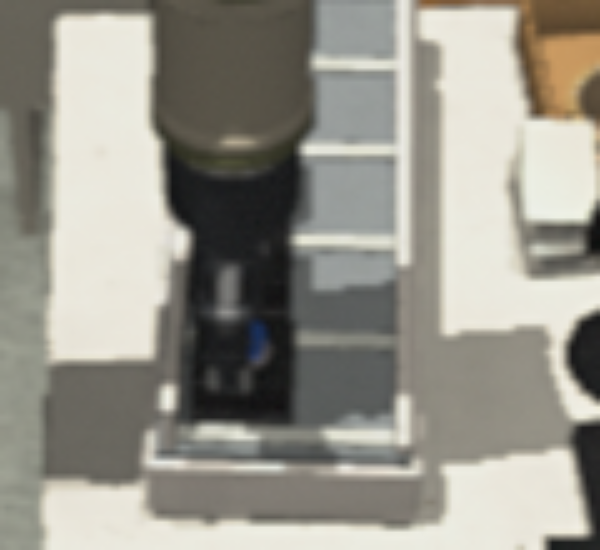

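Request:
{"fn": "servo_tool", "kwargs": {
  "motion": [
    [[-0.02, -0.07, -0.06, 0.1, 0, 0], [0, -0.02, 0, 0, 0, 0], [0, 0, 0, 0, 0, 0]]
  ]
}}

```text
clock: 4.65
position: [0.4765, -0.0332, 0.2777]
ee_rot: [-0.682, 0.731, -0.001, 0.001]
ft_force: [0.2, -0.2, 0.3]
grip_width: 0.606
```

Request:
{"fn": "servo_tool", "kwargs": {
  "motion": [
    [[0, 0, 0, 0, 0, 0], [0, 0, 0, 0, 0, 0], [0, 0, 0, 0, 0, 0], [0, 0, 0, 0, 0, 0], [0, 0, 0, 0, 0, 0]]
  ],
  "jaw": 255,
  "force": 25
}}

```text
clock: 5.15
position: [0.4769, -0.0319, 0.2791]
ee_rot: [-0.683, 0.731, -0.002, 0.003]
ft_force: [0.3, 0.4, -1.0]
grip_width: 0.28
```

Request:
{"fn": "servo_tool", "kwargs": {
  "motion": [
    [[0, 0, 0.04, 0, 0, 0], [0, -0.25, 0.02, 0, 0, 0], [0, -0.25, 0.02, 0, 0, 0], [0, 0, 0.01, 0, 0, 0]]
  ]
}}

```text
clock: 5.55
position: [0.5047, -0.0336, 0.279]
ee_rot: [-0.682, 0.731, -0.005, 0.005]
ft_force: [1.5, 0.6, 3.6]
grip_width: 0.279
```

```bash
python3 -c "
from h import *
plan(np.r_[.4715,-.0335,.277]+.0665*dx,mm=12)"
```

```text
t 5.55 pos [ 0.5047 -0.0336  0.279 ] yawx -93.95 tiltz [ 1.420e-02 -6.000e-04 -9.999e-01] F [1.51 0.59 3.63] grip 0.279 j [ 0.52  0.23 -0.6   1.9   0.15  1.04 -1.78]
dist 0.0336 ang 0.82 rows 3 1
0 [0.02, -0.22, 0.02, -0.16, 0.0, 0.02]
1 [0.01, -0.22, 0.01, 0.0, 0.0, 0.0]
2 [0.01, -0.22, 0.01, 0.0, 0.0, 0.0]
```

Request:
{"fn": "servo_tool", "kwargs": {
  "motion": [
    [[0.02, -0.24, 0.06, -0.16, 0, 0], [0.01, -0.24, 0.05, 0, 0, 0], [0.01, -0.24, 0.04, 0, 0, 0], [0, -0.1, 0.03, 0, 0, 0], [0, 0, 0.03, 0, 0, 0]]
  ]
}}

```text
clock: 6.05
position: [0.5459, -0.0363, 0.2765]
ee_rot: [-0.683, 0.731, -0.0, -0.001]
ft_force: [-1.7, 0.7, 17.7]
grip_width: 0.279
```

```bash
python3 -c "
from h import *
plan(np.r_[.4715,-.0335,.277]+.068*dx,mm=12)
b=get('scene');cv2.imwrite('pics/s4.png',cv2.resize(b['color'][140:250,220:340,::-1],None,fx=5,fy=5))"
```

```text
t 6.05 pos [ 0.5459 -0.0363  0.2765] yawx -93.9 tiltz [-9.0e-04 -1.5e-03 -1.0e+00] F [-1.7   0.74 17.66] grip 0.279 j [ 0.48  0.33 -0.58  1.79  0.21  1.08 -1.81]
dist 0.0069 ang 0.19 rows 1 1
0 [0.05, 0.13, -0.01, 0.01, -0.02, 0.03]
```

View pics/s4.png

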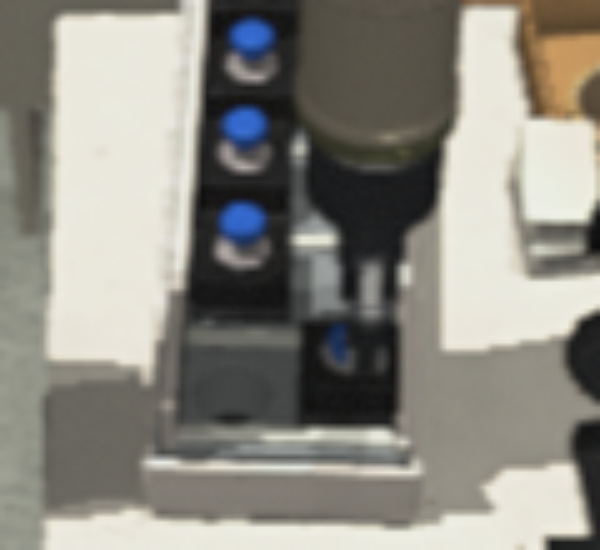

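Request:
{"fn": "servo_tool", "kwargs": {
  "motion": [
    [[0, -0.1, 0.0, 0, 0, 0], [0, -0.1, 0.0, 0, 0, 0], [0, 0, 0, 0, 0, 0]]
  ]
}}

```text
clock: 6.4
position: [0.5506, -0.0361, 0.276]
ee_rot: [-0.683, 0.731, 0.005, -0.008]
ft_force: [1.9, 1.3, 4.6]
grip_width: 0.279
```

Request:
{"fn": "servo_tool", "kwargs": {
  "motion": [
    [[0, 0, 0, 0, 0, 0], [0, 0, 0, 0, 0, 0], [0, 0, 0, 0, 0, 0], [0, 0, 0, 0, 0, 0]]
  ],
  "jaw": 100
}}

```text
clock: 6.8
position: [0.5494, -0.0369, 0.2754]
ee_rot: [-0.683, 0.731, 0.005, -0.008]
ft_force: [0.2, -1.2, 0.3]
grip_width: 0.606
```

Request:
{"fn": "servo_tool", "kwargs": {
  "motion": [
    [[0, 0, -0.4, 0, 0, 0], [0, 0, -0.8, 0, 0, 0], [0.5, 0.5, -0.8, 0, 0, 0], [0.9, 0.4, -0.3, 0, 0, 0], [0.9, 0.4, 0, 0, 0, 0], [0.9, 0.2, 0, 0, 0, 0], [0, 0, 0, 0, 0, 0]]
  ]
}}

```text
clock: 7.5
position: [0.4642, -0.1943, 0.3948]
ee_rot: [-0.684, 0.729, 0.005, -0.009]
ft_force: [0.1, 0.8, 0.1]
grip_width: 0.609
```

```bash
python3 -c "
from h import *
st()
a=get('scene');b=get('top');cv2.imwrite('pics/s5.png',cv2.resize(a['color'][120:380,220:350,::-1],None,fx=2.3,fy=2.3));cv2.imwrite('pics/t5.png',cv2.resize(b['color'][150:270,105:455,::-1],None,fx=2.2,fy=2.2))
print(blobs(a,(105,130,60),(125,255,255)));print(blobs(b,(105,130,60),(125,255,255)))"
```

```text
t 7.5 pos [ 0.4642 -0.1943  0.3948] yawx -93.69 tiltz [-0.0196 -0.0048 -0.9998] F [0.06 0.81 0.09] grip 0.609 j [ 0.76  0.11 -0.48  1.76  0.06  1.3  -1.38]
[(array([364.2, 151.9]), np.int32(16), array([362, 151,   6,   3], dtype=int32)), (array([289.7, 207.7]), np.int32(57), array([285, 205,  10,   7], dtype=int32)), (array([455.8, 215.7]), np.int32(42), array([452, 213,   8,   8], dtype=int32))]
[(array([274.2, 191.8]), np.int32(28), array([270, 189,   8,   8], dtype=int32)), (array([130.1, 211.9]), np.int32(86), array([125, 207,  11,  11], dtype=int32)), (array([164.9, 213.6]), np.int32(84), array([160, 209,  11,  10], dtype=int32)), (array([199.7, 216.4]), np.int32(82), array([195, 212,  10,  10], dtype=int32))]
```

View pics/s5.png

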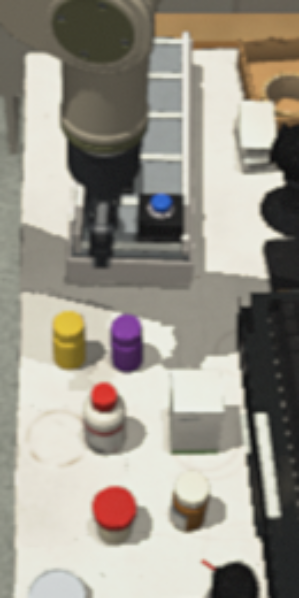

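View pics/t5.png

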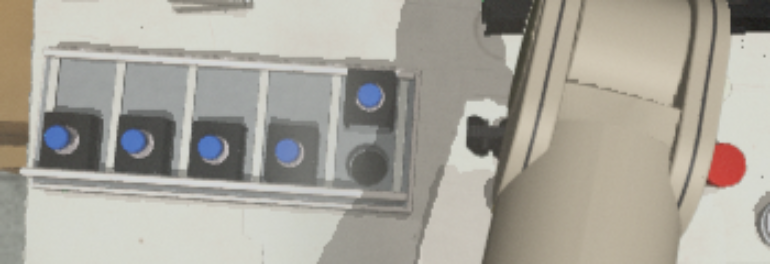

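```bash
python3 - <<'E'
from h import *
a=get('scene');b=get('top')
im=cv2.resize(b['color'][195:245,245:305],None,fx=10,fy=10,interpolation=cv2.INTER_CUBIC);cv2.imwrite('pics/sock.png',im[:,:,::-1])
im=cv2.resize(a['color'][315:365,280:330],None,fx=12,fy=12,interpolation=cv2.INTER_CUBIC);cv2.imwrite('pics/pots.png',im[:,:,::-1])
print(atz(b,273.2,224.1,.06),atz(b,274,192.4,.114)-.068*dx)
print("black base",atz(b,471,181,0),atz(b,492,171,.12))
E
```

```text
[ 0.46950801 -0.03494263  0.06      ] [ 0.46891789 -0.03451928  0.114     ]
black base [ 0.58220435 -0.53606376  0.        ] [ 0.580159   -0.53328253  0.12      ]
```

View pics/sock.png

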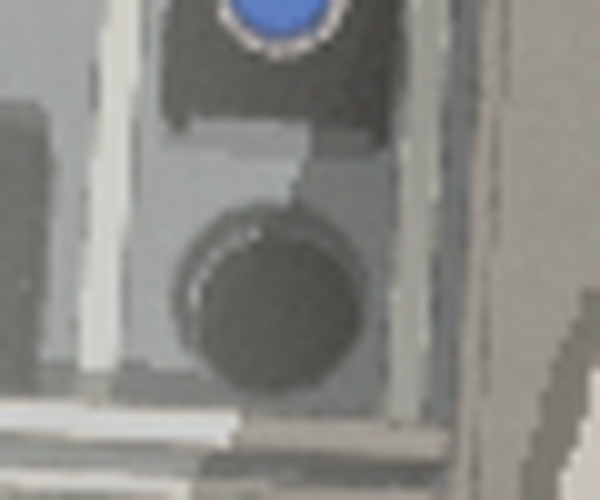

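View pics/pots.png

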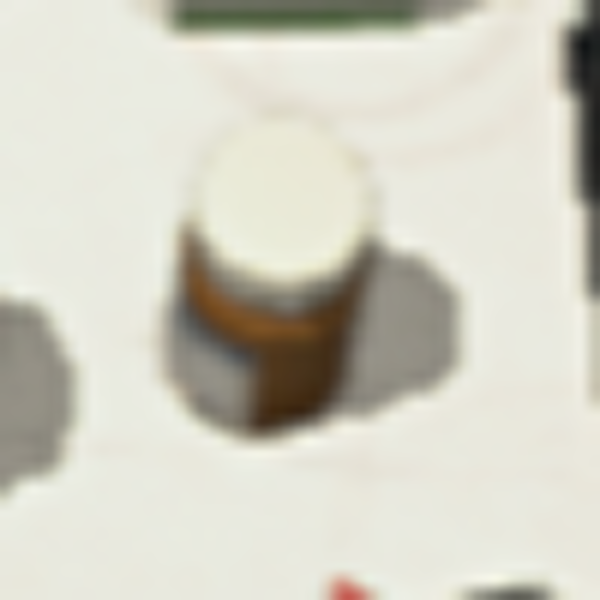

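```bash
python3 - <<'E'
from h import *
a=get('scene')
print(atz(a,303.2,331,.075))
plan([.547,-.4065,.34])
E
```

```text
[ 0.54763952 -0.4077957   0.075     ]
t 7.75 pos [ 0.4672 -0.1864  0.3944] yawx -93.02 tiltz [-0.0192 -0.0018 -0.9998] F [ 0.04  0.72 -0.04] grip 0.607 j [ 0.75  0.11 -0.49  1.76  0.06  1.3  -1.38]
dist 0.2403 ang 1.53 rows 6 1
0 [0.72, -0.31, 0.18, 0.22, -0.03, 0.21]
1 [0.71, -0.32, 0.18, 0.0, 0.0, 0.0]
2 [0.71, -0.32, 0.18, 0.0, 0.0, 0.0]
3 [0.71, -0.32, 0.18, 0.0, 0.0, 0.0]
4 [0.71, -0.32, 0.18, 0.0, 0.0, 0.0]
5 [0.71, -0.32, 0.18, 0.0, 0.0, 0.0]
```

Request:
{"fn": "servo_tool", "kwargs": {
  "motion": [
    [[0.72, -0.31, 0.1, 0.22, 0, 0.2], [0.71, -0.32, 0.15, 0, 0, 0], [0.71, -0.32, 0.18, 0, 0, 0], [0.71, -0.32, 0.18, 0, 0, 0], [0.71, -0.32, 0.18, 0, 0, 0], [0.65, -0.3, 0.18, 0, 0, 0], [0, 0, 0, 0, 0, 0], [0, 0, 0, 0, 0, 0]]
  ],
  "jaw": 55
}}

```text
clock: 8.55
position: [0.5604, -0.397, 0.3415]
ee_rot: [-0.69, 0.724, 0.0, 0.001]
ft_force: [-0.2, 0.6, 0.8]
grip_width: 0.787
```

```bash
python3 - <<'E'
from h import *
plan([.547,-.4065,.26],mm=25)
a=get('scene');cv2.imwrite('pics/s6.png',cv2.resize(a['color'][250:400,230:350,::-1],None,fx=4,fy=4))
E
```

```text
t 8.55 pos [ 0.5604 -0.397   0.3415] yawx -92.75 tiltz [ 0.0014  0.0014 -1.    ] F [-0.24  0.62  0.85] grip 0.787 j [ 0.81  0.53 -0.37  1.34  0.19  1.3  -1.19]
dist 0.0832 ang 1.32 rows 4 1
0 [0.05, 0.07, 0.41, -0.01, 0.02, 0.26]
1 [0.05, 0.06, 0.41, 0.0, 0.0, 0.0]
2 [0.05, 0.06, 0.41, 0.0, 0.0, 0.0]
3 [0.05, 0.06, 0.41, 0.0, 0.0, 0.0]
```

View pics/s6.png

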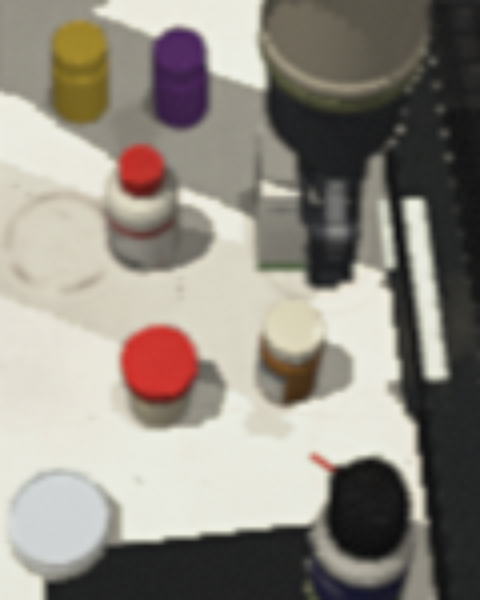

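Request:
{"fn": "servo_tool", "kwargs": {
  "motion": [
    [[0.07, 0.12, 0.4, 0, 0, 0.26], [0.05, 0.08, 0.4, 0, 0, 0], [0.04, 0.04, 0.4, 0, 0, 0], [0.02, 0.02, 0.2, 0, 0, 0], [0, 0, 0, 0, 0, 0], [0, 0, 0, 0, 0, 0]]
  ]
}}

```text
clock: 9.2
position: [0.5497, -0.3966, 0.2742]
ee_rot: [-0.685, 0.728, -0.002, 0.003]
ft_force: [0.1, -0.3, -0.7]
grip_width: 0.781
```

```bash
python3 - <<'E'
from h import *
plan([.547,-.4065,.218],mm=20)
a=get('scene');cv2.imwrite('pics/s7.png',cv2.resize(a['color'][250:400,230:350,::-1],None,fx=4,fy=4))
E
```

```text
t 9.2 pos [ 0.5497 -0.3966  0.2742] yawx -93.47 tiltz [ 6.7e-03  6.0e-04 -1.0e+00] F [ 0.13 -0.28 -0.74] grip 0.781 j [ 0.82  0.56 -0.36  1.44  0.2   1.17 -1.21]
dist 0.0571 ang 0.71 rows 3 1
0 [0.07, 0.02, 0.37, -0.08, 0.01, 0.12]
1 [0.07, 0.01, 0.37, 0.0, 0.0, 0.0]
2 [0.07, 0.01, 0.37, 0.0, 0.0, 0.0]
```

View pics/s7.png

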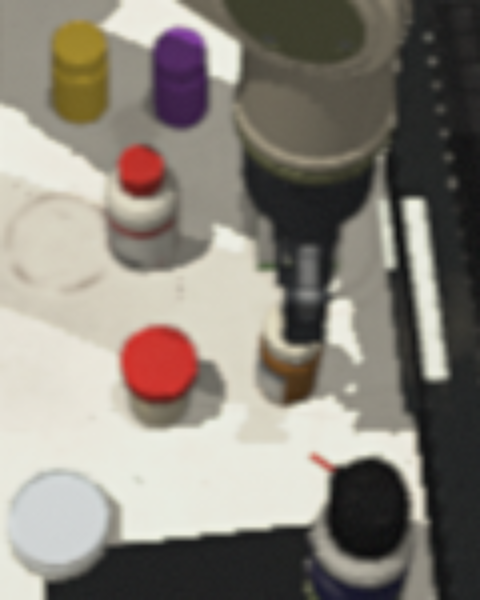

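Request:
{"fn": "servo_tool", "kwargs": {
  "motion": [
    [[0.15, 0.03, 0, -0.08, 0, 0.1], [0.08, 0, 0, 0, 0, 0], [0, 0, 0, 0, 0, 0]]
  ]
}}

```text
clock: 9.55
position: [0.5482, -0.409, 0.2771]
ee_rot: [-0.682, 0.731, -0.001, 0.0]
ft_force: [0.4, -0.4, -0.4]
grip_width: 0.786
```

```bash
python3 - <<'E'
from h import *
plan([.547,-.4065,.218],mm=20)
a=get('scene');cv2.imwrite('pics/s8.png',cv2.resize(a['color'][290:380,260:340,::-1],None,fx=6,fy=6))
E
```

```text
t 9.55 pos [ 0.5482 -0.409   0.2771] yawx -94.0 tiltz [ 0.0024 -0.0013 -1.    ] F [ 0.4  -0.38 -0.43] grip 0.786 j [ 0.83  0.57 -0.36  1.42  0.21  1.18 -1.2 ]
dist 0.0591 ang 0.17 rows 3 1
0 [-0.02, 0.01, 0.39, -0.03, -0.01, 0.01]
1 [-0.02, 0.01, 0.39, 0.0, 0.0, 0.0]
2 [-0.02, 0.01, 0.39, 0.0, 0.0, 0.0]
```

View pics/s8.png

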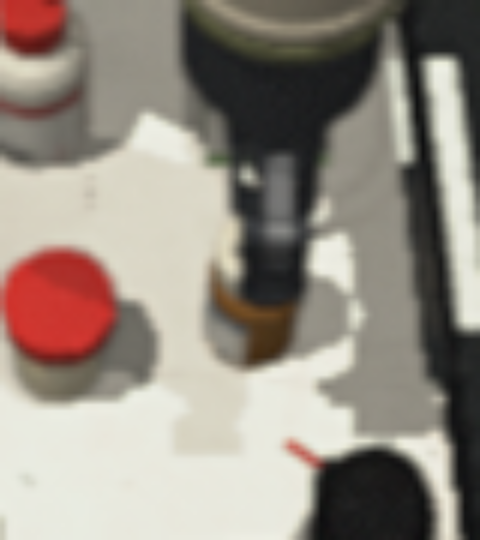

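```bash
python3 - <<'E'
from h import *
a=get('scene')
for z in (.105,.15): print(z,proj(a,[.548,-.449,z]))
print(proj(a,[.547,-.4065,.075]),proj(a,[.547,-.4065,0]))
E
```

```text
0.105 [305.28594659 340.80214245]
0.15 [306.26667062 331.64251408]
[302.89859439 330.52854262] [301.54095286 344.60679067]
```

Consistent with the calibration (the offset is parallax). Descend.

Request:
{"fn": "servo_tool", "kwargs": {
  "motion": [
    [[-0.02, 0.02, 0.38, 0, 0, 0], [-0.02, 0.01, 0.38, 0, 0, 0], [0, 0, 0.35, 0, 0, 0], [0, 0, 0, 0, 0, 0], [0, 0, 0, 0, 0, 0]]
  ]
}}

```text
clock: 10.15
position: [0.5477, -0.4062, 0.2214]
ee_rot: [-0.682, 0.731, -0.002, 0.001]
ft_force: [-1.0, 0.4, 0.3]
grip_width: 0.782
```

```bash
python3 - <<'E'
from h import *
plan([.547,-.4065,.218],mm=20)
a=get('scene');cv2.imwrite('pics/s9.png',cv2.resize(a['color'][290:380,260:340,::-1],None,fx=6,fy=6))
E
```

```text
t 10.15 pos [ 0.5477 -0.4062  0.2214] yawx -93.97 tiltz [ 0.0045 -0.0016 -1.    ] F [-1.01  0.36  0.27] grip 0.782 j [ 0.82  0.62 -0.35  1.47  0.23  1.09 -1.21]
dist 0.0034 ang 0.29 rows 1 1
0 [0.01, 0.01, 0.07, -0.05, -0.01, 0.02]
```

View pics/s9.png

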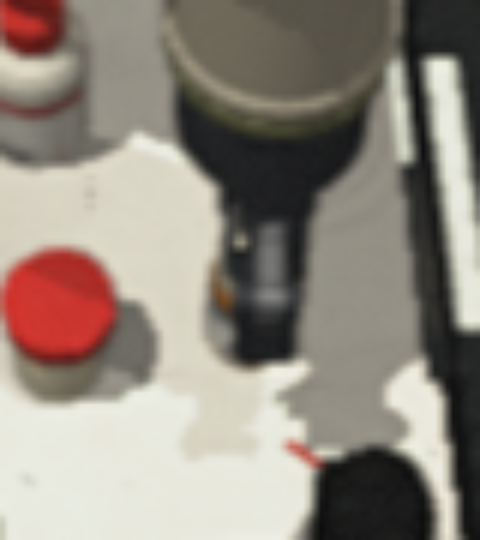

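Request:
{"fn": "servo_tool", "kwargs": {
  "motion": [
    [[0, 0, 0.04, -0.05, 0, 0], [0, 0, 0, 0, 0, 0], [0, 0, 0, 0, 0, 0], [0, 0, 0, 0, 0, 0], [0, 0, 0, 0, 0, 0], [0, 0, 0, 0, 0, 0], [0, 0, 0, 0, 0, 0]]
  ],
  "jaw": 255,
  "force": 35
}}

```text
clock: 10.9
position: [0.5483, -0.4067, 0.2224]
ee_rot: [-0.682, 0.731, -0.002, -0.0]
ft_force: [-0.1, -0.3, -1.4]
grip_width: 0.446
```

Request:
{"fn": "servo_tool", "kwargs": {
  "motion": [
    [[0, 0, -0.2, 0, 0, 0], [0, 0, -0.4, 0, 0, 0], [0, 0, -0.8, 0, 0, 0], [0, 0, -0.8, 0, 0, 0], [0, 0, -0.4, 0, 0, 0], [0, 0, 0, 0, 0, 0]]
  ]
}}

```text
clock: 11.5
position: [0.5476, -0.4058, 0.3596]
ee_rot: [-0.682, 0.731, -0.002, -0.0]
ft_force: [-0.3, -0.4, -0.1]
grip_width: 0.443
```

```bash
python3 - <<'E'
from h import *
plan([.469,-.0317,.32],mm=45)
a=get('scene');cv2.imwrite('pics/s10.png',cv2.resize(a['color'][230:380,240:360,::-1],None,fx=4,fy=4))
E
```

```text
t 11.5 pos [ 0.5476 -0.4058  0.3596] yawx -93.96 tiltz [ 0.0022 -0.0026 -1.    ] F [-0.27 -0.45 -0.12] grip 0.443 j [ 0.83  0.51 -0.37  1.34  0.18  1.33 -1.18]
dist 0.3843 ang 0.23 rows 9 1
0 [-0.82, 0.23, 0.09, -0.03, -0.03, 0.02]
1 [-0.82, 0.23, 0.09, 0.0, 0.0, 0.0]
2 [-0.82, 0.23, 0.09, 0.0, 0.0, 0.0]
3 [-0.82, 0.23, 0.09, 0.0, 0.0, 0.0]
4 [-0.82, 0.23, 0.09, 0.0, 0.0, 0.0]
5 [-0.82, 0.23, 0.09, 0.0, 0.0, 0.0]
6 [-0.82, 0.23, 0.09, 0.0, 0.0, 0.0]
7 [-0.82, 0.23, 0.09, 0.0, 0.0, 0.0]
8 [-0.82, 0.23, 0.09, 0.0, 0.0, 0.0]
```

View pics/s10.png

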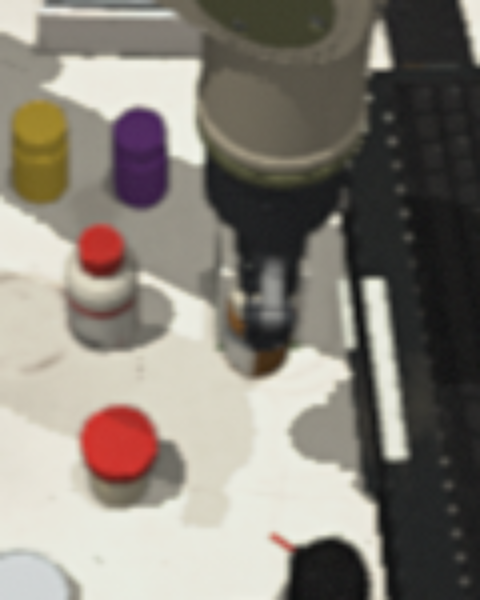

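Request:
{"fn": "servo_tool", "kwargs": {
  "motion": [
    [[-0.5, 0.15, -0.1, 0, 0, 0], [-0.8, 0.23, -0.05, 0, 0, 0], [-0.8, 0.23, 0, 0, 0, 0], [-0.8, 0.23, 0, 0, 0, 0], [-0.8, 0.23, 0, 0, 0, 0], [-0.8, 0.23, 0, 0, 0, 0], [-0.8, 0.23, 0, 0, 0, 0], [-0.8, 0.23, 0, 0, 0, 0], [-0.5, 0.15, 0, 0, 0, 0], [-0.3, 0.1, 0, 0, 0, 0], [0, 0, 0, 0, 0, 0], [0, 0, 0, 0, 0, 0]]
  ]
}}

```text
clock: 12.75
position: [0.463, -0.0429, 0.3513]
ee_rot: [-0.681, 0.732, 0.007, -0.006]
ft_force: [0.2, 0.0, -1.3]
grip_width: 0.439
```

```bash
python3 - <<'E'
from h import *
plan([.469,-.0317,.33],mm=25)
E
```

```text
t 12.75 pos [ 0.463  -0.0429  0.3513] yawx -94.12 tiltz [-0.0174  0.0021 -0.9998] F [ 0.16  0.03 -1.31] grip 0.439 j [ 0.59  0.06 -0.6   1.9   0.04  1.2  -1.67]
dist 0.0248 ang 1.0 rows 1 1
0 [-0.23, -0.11, 0.42, 0.2, 0.01, -0.01]
```

Request:
{"fn": "servo_tool", "kwargs": {
  "motion": [
    [[-0.2, -0.11, 0.0, 0.2, 0, 0], [-0.04, 0, 0.1, 0, 0, 0], [0, 0, 0, 0, 0, 0], [0, 0, 0, 0, 0, 0]]
  ]
}}

```text
clock: 13.15
position: [0.4706, -0.0337, 0.3448]
ee_rot: [-0.679, 0.734, 0.0, 0.001]
ft_force: [-0.9, -0.0, -0.1]
grip_width: 0.44
```

```bash
python3 - <<'E'
from h import *
plan([.469,-.0317,.33],mm=25)
E
```

```text
t 13.15 pos [ 0.4706 -0.0337  0.3448] yawx -94.41 tiltz [ 5.0e-04  1.5e-03 -1.0e+00] F [-0.9  -0.05 -0.1 ] grip 0.44 j [ 0.57  0.08 -0.61  1.9   0.05  1.17 -1.71]
dist 0.015 ang 0.36 rows 1 1
0 [-0.04, 0.04, 0.3, -0.0, 0.02, -0.07]
```

Request:
{"fn": "servo_tool", "kwargs": {
  "motion": [
    [[-0.05, 0.04, 0.3, 0, 0, -0.07], [-0.02, 0.02, 0.4, 0, 0, 0], [0, 0, 0.3, 0, 0, 0], [0, 0, 0, 0, 0, 0], [0, 0, 0, 0, 0, 0]]
  ]
}}

```text
clock: 13.65
position: [0.4684, -0.0318, 0.2939]
ee_rot: [-0.681, 0.733, 0.0, 0.001]
ft_force: [0.3, 0.4, -0.3]
grip_width: 0.441
```

```bash
python3 - <<'E'
from h import *
plan([.469,-.0317,.28],mm=25)
a=get('scene');cv2.imwrite('pics/s11.png',cv2.resize(a['color'][150:250,230:330,::-1],None,fx=6,fy=6,interpolation=cv2.INTER_CUBIC))
E
```

```text
t 13.65 pos [ 0.4684 -0.0318  0.2939] yawx -94.22 tiltz [ 0.0013  0.0014 -1.    ] F [ 0.29  0.37 -0.32] grip 0.441 j [ 0.56  0.14 -0.62  1.97  0.09  1.06 -1.74]
dist 0.0139 ang 0.19 rows 1 1
0 [-0.0, -0.01, 0.28, -0.01, 0.02, -0.03]
```

View pics/s11.png

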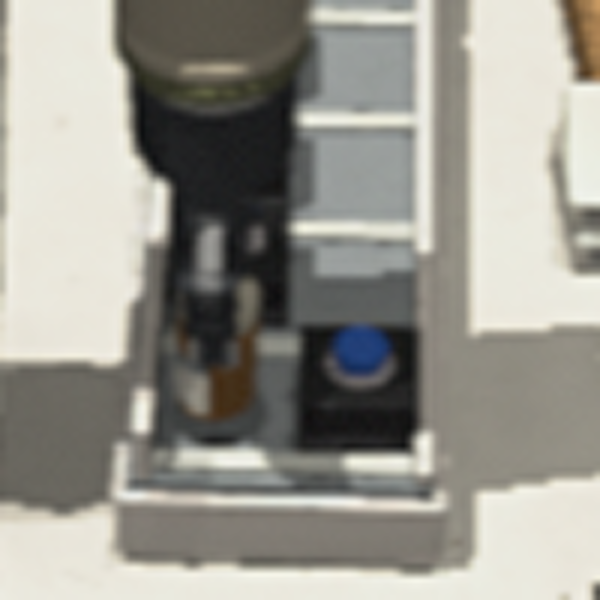

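Request:
{"fn": "servo_tool", "kwargs": {
  "motion": [
    [[0, 0, 0.15, 0, 0, 0], [0, 0, 0.15, 0, 0, 0], [0, 0, 0.1, 0, 0, 0]]
  ]
}}

```text
clock: 14.0
position: [0.4693, -0.0321, 0.2747]
ee_rot: [-0.68, 0.733, -0.002, 0.002]
ft_force: [0.1, -0.5, -0.8]
grip_width: 0.444
```

Underside is about 7 mm below the deck with no force. Continue.

Request:
{"fn": "servo_tool", "kwargs": {
  "motion": [
    [[0, 0, 0.15, 0, 0, 0], [0, 0, 0.15, 0, 0, 0], [0, 0, 0.15, 0, 0, 0]]
  ]
}}

```text
clock: 14.3
position: [0.4695, -0.0321, 0.2505]
ee_rot: [-0.68, 0.733, -0.002, 0.002]
ft_force: [0.7, -0.6, -1.1]
grip_width: 0.442
```

Request:
{"fn": "servo_tool", "kwargs": {
  "motion": [
    [[0, 0, 0.1, 0, 0, 0], [0, 0, 0.08, 0, 0, 0], [0, 0, 0.05, 0, 0, 0]]
  ]
}}

```text
clock: 14.6
position: [0.4692, -0.032, 0.2369]
ee_rot: [-0.68, 0.733, -0.001, 0.002]
ft_force: [0.8, 0.8, -0.4]
grip_width: 0.445
```

```bash
python3 - <<'E'
from h import *
plan([.469,-.0317,.236],mm=25)
a=get('scene');cv2.imwrite('pics/s12.png',cv2.resize(a['color'][150:250,230:330,::-1],None,fx=6,fy=6,interpolation=cv2.INTER_CUBIC))
E
```

```text
t 14.6 pos [ 0.4692 -0.032   0.2369] yawx -94.26 tiltz [ 3.8e-03  8.0e-04 -1.0e+00] F [ 0.82  0.76 -0.45] grip 0.445 j [ 0.53  0.22 -0.61  2.02  0.15  0.94 -1.8 ]
dist 0.001 ang 0.29 rows 1 1
0 [-0.01, 0.0, 0.02, -0.04, 0.01, -0.04]
```

View pics/s12.png

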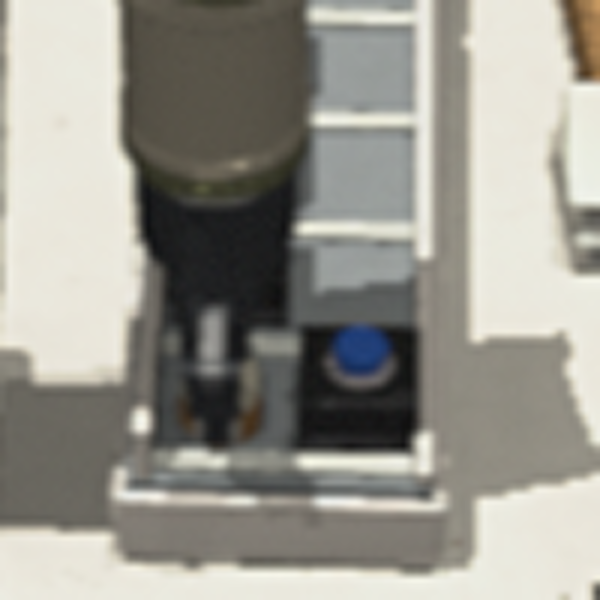

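Request:
{"fn": "servo_tool", "kwargs": {
  "motion": [
    [[0, 0, 0.05, 0, 0, 0], [0, 0, 0.05, 0, 0, 0]]
  ]
}}

```text
clock: 14.85
position: [0.4712, -0.0313, 0.2355]
ee_rot: [-0.68, 0.733, -0.003, 0.003]
ft_force: [-12.9, 1.8, 39.3]
grip_width: 0.442
```

Request:
{"fn": "servo_tool", "kwargs": {
  "motion": [
    [[0, 0, 0, 0, 0, 0], [0, 0, 0, 0, 0, 0], [0, 0, 0, 0, 0, 0]]
  ],
  "jaw": 105
}}

```text
clock: 15.15
position: [0.4721, -0.0309, 0.237]
ee_rot: [-0.681, 0.733, -0.004, 0.004]
ft_force: [0.4, -0.3, 0.0]
grip_width: 0.589
```

Request:
{"fn": "servo_tool", "kwargs": {
  "motion": [
    [[0, 0, -0.1, 0, 0, 0], [0, 0, -0.3, 0, 0, 0], [0, 0, -0.6, 0, 0, 0], [0, 0, -0.8, 0, 0, 0], [0.6, 0.2, -0.6, 0, 0, 0], [0.8, 0.3, 0, 0, 0, 0], [0.8, 0.3, 0, 0, 0, 0], [0.6, 0, 0, 0, 0, 0], [0, 0, 0, 0, 0, 0]]
  ]
}}

```text
clock: 16.05
position: [0.418, -0.1715, 0.3635]
ee_rot: [-0.682, 0.731, -0.005, 0.004]
ft_force: [-0.3, 0.7, 0.1]
grip_width: 0.592
```

```bash
python3 - <<'E'
from h import *
st()
a=get('scene');b=get('top');cv2.imwrite('pics/s13.png',cv2.resize(a['color'][160:250,240:340,::-1],None,fx=6,fy=6,interpolation=cv2.INTER_CUBIC))
cv2.imwrite('pics/t13.png',cv2.resize(b['color'][160:250,200:320,::-1],None,fx=6,fy=6,interpolation=cv2.INTER_CUBIC))
E
```

```text
t 16.05 pos [ 0.418  -0.1715  0.3635] yawx -94.0 tiltz [ 1.220e-02 -9.000e-04 -9.999e-01] F [-0.26  0.73  0.08] grip 0.592 j [ 0.76 -0.   -0.46  1.93 -0.    1.2  -1.34]
```

View pics/s13.png

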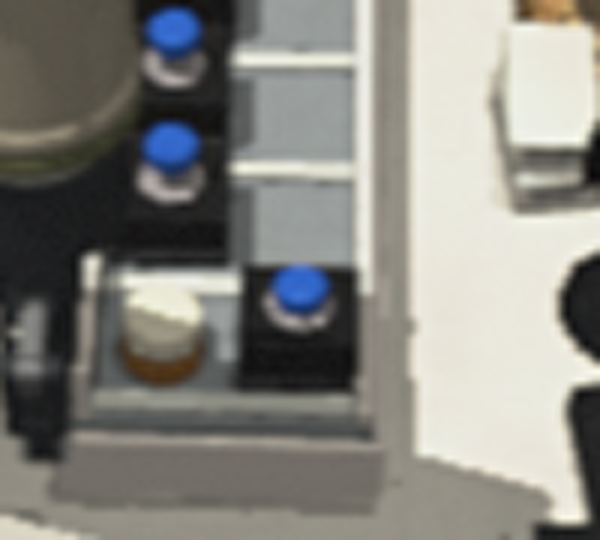

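View pics/t13.png

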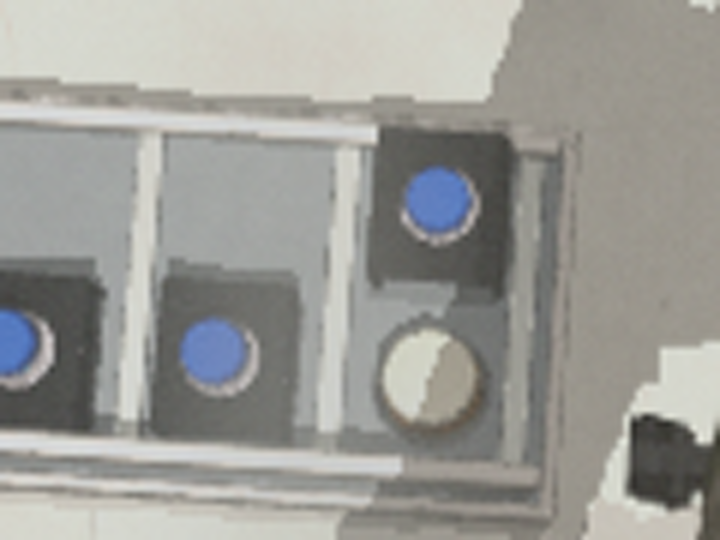

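```bash
python3 - <<'E'
from h import *
a=get('scene');b=get('top')
print(proj(a,[.469,-.032,.09]),"seen 267.1,211.6 ; top",proj(b,[.469,-.032,.09]),"seen",430/6+200,378/6+160)
print(atz(b,438.5/6+199.6,200.5/6+159.6,.114),atz(a,300.5/6+239.6,287/6+159.6,.114))
plan([.537,-.0363,.33],mm=45)
E
```

```text
[266.34407959 211.36656006] seen 267.1,211.6 ; top [271.36381714 222.97648313] seen 271.6666666666667 223.0
[ 0.53534236 -0.03632341  0.114     ] [ 0.53530122 -0.04032535  0.114     ]
t 16.25 pos [ 0.4194 -0.1666  0.3632] yawx -93.59 tiltz [ 1.190e-02  6.000e-04 -9.999e-01] F [-0.27 -0.2  -0.29] grip 0.59 j [ 0.76 -0.   -0.47  1.94 -0.01  1.2  -1.35]
dist 0.1786 ang 0.84 rows 4 1
0 [-0.69, -0.54, 0.17, -0.14, 0.02, 0.1]
1 [-0.69, -0.54, 0.17, 0.0, 0.0, 0.0]
2 [-0.69, -0.54, 0.17, 0.0, 0.0, 0.0]
3 [-0.69, -0.54, 0.17, 0.0, 0.0, 0.0]
```

Pot matches the home pose in both views (within 1 px). Go to the knob.

Request:
{"fn": "servo_tool", "kwargs": {
  "motion": [
    [[-0.69, -0.54, 0.0, -0.14, 0, 0.1], [-0.69, -0.54, 0.1, 0, 0, 0], [-0.69, -0.54, 0.1, 0, 0, 0], [-0.6, -0.5, 0.1, 0, 0, 0], [0, 0, 0, 0, 0, 0], [0, 0, 0, 0, 0, 0]]
  ],
  "jaw": 100
}}

```text
clock: 16.85
position: [0.5384, -0.0284, 0.348]
ee_rot: [-0.684, 0.729, 0.002, 0.001]
ft_force: [0.5, -0.8, 0.0]
grip_width: 0.61
```

```bash
python3 - <<'E'
from h import *
plan([.5355,-.0363,.30],mm=20)
E
```

```text
t 16.85 pos [ 0.5384 -0.0284  0.348 ] yawx -93.65 tiltz [-4.0e-04  4.6e-03 -1.0e+00] F [ 0.51 -0.85  0.04] grip 0.61 j [ 0.51  0.24 -0.62  1.74  0.14  1.21 -1.78]
dist 0.0487 ang 0.49 rows 3 1
0 [0.06, 0.02, 0.32, 0.01, 0.05, 0.08]
1 [0.05, 0.02, 0.32, 0.0, 0.0, 0.0]
2 [0.05, 0.02, 0.32, 0.0, 0.0, 0.0]
```

Request:
{"fn": "servo_tool", "kwargs": {
  "motion": [
    [[0.09, 0.03, 0.32, 0, 0.05, 0.08], [0.06, 0.03, 0.32, 0, 0, 0], [0.02, 0.0, 0.3, 0, 0, 0], [0, 0, 0, 0, 0, 0], [0, 0, 0, 0, 0, 0]]
  ]
}}

```text
clock: 17.35
position: [0.5336, -0.0357, 0.3003]
ee_rot: [-0.682, 0.731, -0.0, -0.0]
ft_force: [-0.2, -0.3, 0.1]
grip_width: 0.608
```

```bash
python3 - <<'E'
from h import *
plan([.5355,-.0363,.276],mm=20)
a=get('scene');cv2.imwrite('pics/s14.png',cv2.resize(a['color'][160:250,240:340,::-1],None,fx=6,fy=6,interpolation=cv2.INTER_CUBIC))
E
```

```text
t 17.35 pos [ 0.5336 -0.0357  0.3003] yawx -93.94 tiltz [-1.e-04 -4.e-04 -1.e+00] F [-0.16 -0.31  0.12] grip 0.608 j [ 0.51  0.28 -0.6   1.8   0.18  1.11 -1.79]
dist 0.0243 ang 0.13 rows 2 1
0 [0.0, -0.02, 0.24, 0.0, -0.0, 0.03]
1 [0.0, -0.02, 0.24, 0.0, 0.0, 0.0]
```

View pics/s14.png

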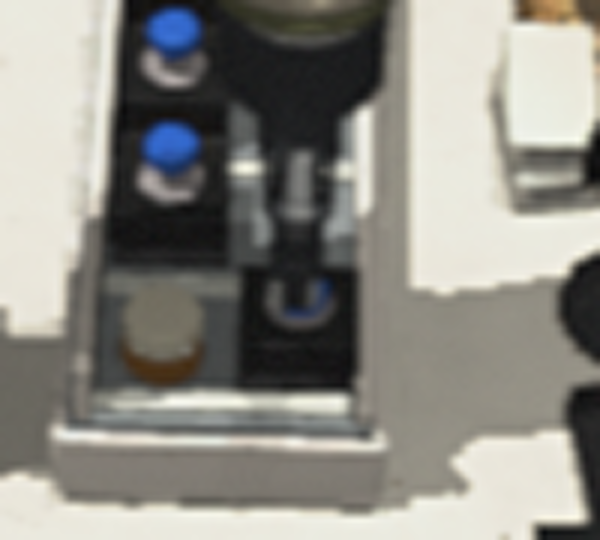

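Request:
{"fn": "servo_tool", "kwargs": {
  "motion": [
    [[0, -0.02, 0.24, 0, 0, 0], [0, -0.01, 0.22, 0, 0, 0], [0, 0, 0, 0, 0, 0], [0, 0, 0, 0, 0, 0]]
  ]
}}

```text
clock: 17.8
position: [0.5356, -0.0359, 0.2764]
ee_rot: [-0.682, 0.731, -0.001, 0.0]
ft_force: [0.2, 0.0, 0.3]
grip_width: 0.606
```

Request:
{"fn": "servo_tool", "kwargs": {
  "motion": [
    [[0, 0, 0, 0, 0, 0], [0, 0, 0, 0, 0, 0], [0, 0, 0, 0, 0, 0], [0, 0, 0, 0, 0, 0], [0, 0, 0, 0, 0, 0]]
  ],
  "jaw": 255,
  "force": 40
}}

```text
clock: 18.3
position: [0.5357, -0.0357, 0.2769]
ee_rot: [-0.682, 0.731, -0.001, 0.001]
ft_force: [-0.1, -0.4, -0.9]
grip_width: 0.276
```

Request:
{"fn": "servo_tool", "kwargs": {
  "motion": [
    [[0, 0, -0.06, 0, 0, 0], [0, 0, -0.06, 0, 0, 0], [0, 0, -0.06, 0, 0, 0]]
  ]
}}

```text
clock: 18.6
position: [0.5357, -0.0358, 0.2859]
ee_rot: [-0.682, 0.731, -0.001, 0.001]
ft_force: [1.0, -0.3, -4.1]
grip_width: 0.273
```

Request:
{"fn": "servo_tool", "kwargs": {
  "motion": [
    [[0, 0, -0.05, 0, 0, 0], [0, 0, -0.05, 0, 0, 0]]
  ]
}}

```text
clock: 18.8
position: [0.5346, -0.0358, 0.2896]
ee_rot: [-0.682, 0.731, 0.001, -0.001]
ft_force: [2.2, 1.4, -32.0]
grip_width: 0.269
```

Request:
{"fn": "servo_tool", "kwargs": {
  "motion": [
    [[0, 0, -0.03, 0, 0, 0], [0, 0, -0.02, 0, 0, 0]]
  ]
}}

```text
clock: 19.0
position: [0.533, -0.0358, 0.2893]
ee_rot: [-0.682, 0.731, 0.003, -0.002]
ft_force: [3.1, 0.7, -16.0]
grip_width: 0.273
```

Request:
{"fn": "servo_tool", "kwargs": {
  "motion": [
    [[0, 0.2, 0.0, 0, 0, 0], [0, 0.22, 0, 0, 0, 0], [0, 0.22, 0, 0, 0, 0]]
  ]
}}

```text
clock: 19.3
position: [0.4999, -0.0335, 0.2892]
ee_rot: [-0.683, 0.731, 0.003, -0.002]
ft_force: [2.3, 0.1, -14.8]
grip_width: 0.269
```

```bash
python3 - <<'E'
from h import *
plan(np.r_[.5355,-.0363,.2893]-.068*dx,mm=11)
E
```

```text
t 19.3 pos [ 0.4999 -0.0335  0.2892] yawx -93.92 tiltz [-0.0078  0.0021 -1.    ] F [  2.29   0.09 -14.75] grip 0.269 j [ 0.54  0.22 -0.62  1.89  0.14  1.08 -1.77]
dist 0.0323 ang 0.49 rows 3 1
0 [0.0, 0.22, 0.0, 0.09, 0.02, 0.03]
1 [0.0, 0.22, -0.0, 0.0, 0.0, 0.0]
2 [0.0, 0.22, -0.0, 0.0, 0.0, 0.0]
```

Request:
{"fn": "servo_tool", "kwargs": {
  "motion": [
    [[0, 0.22, 0.0, 0, 0, 0], [0, 0.22, 0, 0, 0, 0], [0, 0.18, 0, 0, 0, 0], [0, 0.1, 0, 0, 0, 0]]
  ]
}}

```text
clock: 19.7
position: [0.4629, -0.0308, 0.2908]
ee_rot: [-0.683, 0.731, -0.002, 0.003]
ft_force: [29.6, -0.7, -33.5]
grip_width: 0.269
```

Request:
{"fn": "servo_tool", "kwargs": {
  "motion": [
    [[0, 0.08, 0.0, 0, 0, 0], [0, 0.08, 0, 0, 0, 0]]
  ]
}}

```text
clock: 19.9
position: [0.4576, -0.0306, 0.2917]
ee_rot: [-0.683, 0.731, -0.008, 0.01]
ft_force: [23.6, -1.8, -33.5]
grip_width: 0.27
```

Request:
{"fn": "servo_tool", "kwargs": {
  "motion": [
    [[0, -0.08, 0.03, 0, 0, 0], [0, 0, 0, 0, 0, 0]]
  ]
}}

```text
clock: 20.1
position: [0.4611, -0.0308, 0.2914]
ee_rot: [-0.683, 0.731, -0.009, 0.01]
ft_force: [1.3, 1.0, -15.4]
grip_width: 0.264
```

Request:
{"fn": "servo_tool", "kwargs": {
  "motion": [
    [[0, 0, 0, 0, 0, 0], [0, 0, 0, 0, 0, 0], [0, 0, 0, 0, 0, 0], [0, 0, 0, 0, 0, 0]]
  ],
  "jaw": 95
}}

```text
clock: 20.5
position: [0.462, -0.0307, 0.2951]
ee_rot: [-0.683, 0.731, -0.012, 0.012]
ft_force: [0.4, 1.1, -0.1]
grip_width: 0.622
```

Request:
{"fn": "servo_tool", "kwargs": {
  "motion": [
    [[0, 0, -0.3, 0, 0, 0], [0, 0, -0.7, 0, 0, 0], [0, 0, -0.8, 0, 0, 0], [0.6, 0.3, -0.3, 0, 0, 0], [0.9, 0.2, 0, 0, 0, 0], [0.9, 0.2, 0, 0, 0, 0], [0.9, 0, 0, 0, 0, 0], [0.4, 0, 0, 0, 0, 0], [0, 0, 0, 0, 0, 0]]
  ]
}}

```text
clock: 21.4
position: [0.4098, -0.2177, 0.4078]
ee_rot: [-0.684, 0.729, -0.016, 0.013]
ft_force: [1.3, 0.9, -0.0]
grip_width: 0.623
```

```bash
python3 - <<'E'
from h import *
st()
a=get('scene');b=get('top');cv2.imwrite('pics/s15.png',cv2.resize(a['color'][120:380,220:360,::-1],None,fx=2.3,fy=2.3,interpolation=cv2.INTER_CUBIC))
cv2.imwrite('pics/t15.png',cv2.resize(b['color'][160:260,105:315,::-1],None,fx=3.8,fy=3.8,interpolation=cv2.INTER_CUBIC))
cv2.imwrite('pics/s15b.png',cv2.resize(a['color'][160:250,230:330,::-1],None,fx=6,fy=6,interpolation=cv2.INTER_CUBIC))
E
```

```text
t 21.4 pos [ 0.4098 -0.2177  0.4078] yawx -93.6 tiltz [ 0.0414 -0.0061 -0.9991] F [ 1.26  0.88 -0.02] grip 0.623 j [ 0.8  -0.02 -0.4   1.86 -0.02  1.26 -1.23]
```

View pics/s15.png

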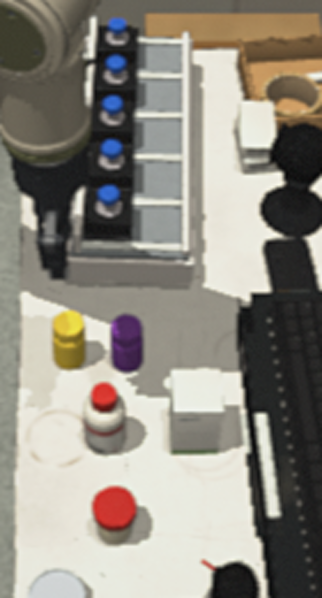

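View pics/t15.png

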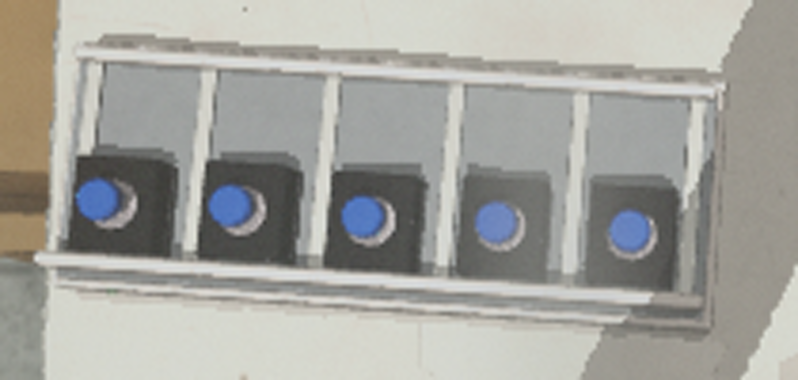

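View pics/s15b.png

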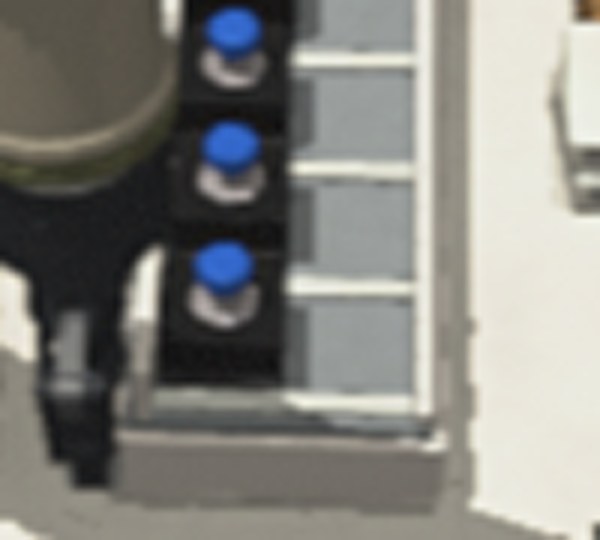

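```bash
python3 -c "
from workcell import order
print(order.hand_in())"
```

```text
the job is handed in; nothing more can be done
None
```

The amber pot is stowed in socket 5, with its hood shut and its knob up. The job was handed in at about 21.4 s, and no verdict was reported.

- **Finding the empty place:** I pressed knob 5 first. It went right down at about 3 N and bottomed with its top near 114 mm, so I did not need to press the other knobs.
- **Opening and placing:** I gripped that knob and slid hood 5 back to its stop. The amber pot then went into the socket with almost no force until it bottomed. Both camera views matched the fully home position to within about 1 pixel.
- **Closing:** I pulled knob 5 up about 12 mm to its stop, slid the hood against the front wall and let go.
- **Final pictures:** All five hoods are shut and all knobs are up. The cup, bottle and carton look unmoved, and the gripper is clear of everything.

**Forces and disagreements:**
- **Peak force:** The wrist force briefly reached about 39–45 N when the pot bottomed and when the hood met the wall. That is well under the 120 N limit, and the contact was through the fingertips and what they held.
- **Camera disagreement:** The two cameras differed by up to 7 mm in y on some objects. I settled socket 5's y position mainly from where the jaws centred on the knob.

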